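# Turn an angle bracket in the drilling fixture for its next pass

## Robot

A 7-joint arm with a two-finger parallel gripper is mounted at the origin on the work surface. World frame = base frame: x ahead of the robot, y to its left, z up, the work surface at z = 0. Lengths are in m, angles in rad, forces in N, time in s.
With the tool pointing down it reaches from about 0.425 to 0.925 m from the base axis. Payload 6.8 kg.
Tool frame: the origin (TCP) lies at the centre of the arm's flange, where the gripper is bolted on; the fingertips stand 173 mm ahead of it and the grasp point (between the pads) lies 155 mm ahead of it (r.hold_point_z is the distance from the TCP to the grasp point, in m); z points along the fingers, x is the direction in which the jaws open and shut, and the axes are right-handed (so a half turn about z gives the same grasp; the last joint's range is limited). The gripper opens to 85 mm and grips with 20 to 120 N. Pads are 22 mm wide; open, the fingers measure 114 mm over their backs; the gripper's body (76 mm by 85 mm) begins 54 mm behind the grasp point. The pads swing forward as they close: fully open they stand 13 mm farther back than shut.
Start: joints at [1.241, 0.477, 0.022, 1.555, -0.011, 1.109, -0.083], TCP at [0.148, -0.658, 0.405] pointing down, gripper open.
Joint ranges: [-2.96, 2.96], [-0.34, 2.1], [-1.41, 1.46], [0.24, 2.44], [-1.37, 4.51], [0.17, 1.92], [-2.96, 2.96]. Speed limits (rad/s): [2.39, 2.39, 3.14, 3.14, 3.14, 3.14, 3.14].

## Interface

Orientations are given as a rotation vector (axis times angle).
In Python, from bench import r gives the robot as it stands.
- The arm moves only by the tool apply_moves, never from a script. Its arguments are lists of equal length, an entry for each row: "dp": the shift along the tool's x, y, z scaled (see below), a list of three; "twist": the turn, a rotation vector about the tool's x, y, z scaled (see below), a list of three; "jaw": the closure in counts, from 0 (fully open) to 255 (shut). In form: {"dp": [[x, y, z], ...], "twist": [[rx, ry, rz], ...], "jaw": [jaw, ...]}. A call has 1 to 20 rows; each row shifts and turns the pose as measured when the row begins, along the tool's axes as they then stand; what a row does not reach is not made up. The controller multiplies each number of a shift by 12 cm and each number of a turn by 120 degrees. A row lasts 1/10 s, in which the tool goes at most 50 mm and 8.59 degrees, less where a joint would pass 70% of its speed; a pose out of reach is approached as far as the arm can. A call with a number of a shift or a turn outside -1 to 1 is refused whole. A call with a gripper value outside its range is refused whole. The fingers move at their own pace and stop on an object; "grip_force" is the grip in N (left out, the last holds). Time passes only in rows, so rows that do not move let the fingers close. It gives the time, the measured TCP pose, the force and the opening at its end, in the units of the state.
- r.get_obs(): the state, without advancing time (a new reading comes with each control period).
- r.grab_frame(name): name is "scene" or "top" or "wrist"; returns a dict with "color" (400x640x3 uint8, red, green, blue), "z_map" (400x640 float32, m along the optical axis (not along the pixel's ray), 0 where there is no reading), "intrinsics" (3x3 intrinsics, pixels), "R" (3x3) and "t" (3): a world point X has camera coordinates R X + t; the wrist camera has in their place "hand_eye" (4x4, takes a point from camera to tool coordinates, whose origin is the TCP and whose axes are the tool frame's). Camera axes: x right, y down, z forward; pixel columns grow to the right and rows downward; lengths in m; the calibration is good to about 2 mm. A picture is of the moment at which its call begins: read the wrist's pose just before it.
- r.hand_in(): hands the job in, once; it reports no verdict.
The state is a dict: "clock": time; "joints": joint angles; "qvel": joint speeds; "tau": joint torques, N m; "tcp_pos": TCP position; "orientation": TCP orientation; "contact_force": force on the tool from outside, world axes, zero at the start; "moment": the same for the moment, N m; "grip_width": finger opening in m.
Only numpy, scipy, OpenCV 4.12 (cv2) and the standard library are available. Lean on these libraries where they do the work, as an engineer would, in place of code of your own. Each camera call takes 0.05 s, during which the arm holds its last target.

## Task

The wooden angle bracket's short leg has been drilled and its long leg is next. Turn the bracket so that it stands in the fixture with its short leg flat on the base and the outer face of its long leg flat against the fence, fully home against the fence and the side stop without ramming it, then press the hinged hold-down onto the short leg until it snaps past its detent and stays shut. Leave the bottle, jar, tub and wrench where they are.

Things in the scene. Friction and masses are not known exactly. Their poses are not given: they have to be found in the camera images.
- bracket: Loose workpiece: dark hardwood angle bracket, a right-angled L, 100 mm wide, 10 mm thick, 0.15 kg. Origin: middle of the outer corner edge; y along that edge (-50 to +50 mm). Long leg along +x: x 0 to 125, outer face z = 0. Short leg along +z: z 0 to 85, outer face x = 0. Starts with the long leg flat on the bench, short leg standing. Finished: x up, z along the fixture's -x.
- long_end (a point): Middle of the free end of the bracket's long, undrilled leg (bracket x 125, y 0, z 5 mm). Axes as the bracket's.
- short_end (a point): Middle of the free end of the bracket's short leg, the one with two dark 18 mm holes (bracket x 5, y 0, z 85 mm). Axes as the bracket's.
- fixture: Steel drilling fixture, fixed. Origin: centre of its underside, z up. Base 150 (x) by 240 (y) by 12 mm. Fence: upright bar along y, full width, face (to -x) at x = 45, 20 mm thick, top at z = 74. Side stop: bar at y 40 to 55, x -25 to 45, top at z = 30, face to -y. Hold-down hinge between cheeks (x -45 to 1, y 70 to 100, top z = 57). Two black knobs behind the fence, x = 82, up to z = 30.
- fence: The fence and side stop, fixed on the base. Origin: the corner where fence face, side stop face and base top meet (fixture x 45, y 40, z 12 mm); axes as the fixture's. In the finished position the bracket's origin is at x 0, y -50, z 0 mm from here.
- hold_down (a joint): Angle of the hold-down in rad: 0 = open (arm standing, leaning 7 degrees outwards to the fixture's +y), 1.7 = level, about 1.68 when shut on the 10 mm leg. An over-centre spring pushes it open below 1.3 and shut beyond that; it takes at most about 8 N at the paddle.
- paddle (a point): Middle of the outer (upper when shut) face of the black rubber paddle that ends the hold-down, 105 mm from the hinge. Arm 24 mm wide, 12 thick, 125 long from the hinge; paddle 28 wide, 42 long, 14 thick. Shut, the arm points to the fixture's -y, its underside at z = 36, and its rubber foot, 70 mm from the hinge, presses on the short leg.
- hinge (a point): Centre of the hold-down's hinge (fixture x -22, y 80, z 42 mm); axes as the fixture's. The hold-down turns about x.
- oil_bottle: Yellow bottle, 54 mm across, 150 mm tall, standing. Origin: centre of its underside. Leave alone.
- jar: Glass jar, 80 mm across, 100 mm tall, standing. Origin: centre of its underside. Leave alone.
- tub: Open grey tub, 110 by 150 by 60 mm tall. Origin: centre of its underside. Leave alone.
- wrench: Wrench, 190 mm long, lying flat. Leave alone.
Mind the look-alikes: they are no part of the job. Leave any blue or green look-alike of the bracket alone.

How it is judged:
By the outcome, as a careful person would: the job done as asked, in the order asked, and still so for the second after the job is handed in, with the robot touching nothing.
It also fails if it takes over 72 s, if anything falls off the work surface, if the arm or the gripper's body presses on something with over 40 N, if the wrist force passes 120 N, or if a joint passes its speed limit or range.

## Working session

There is one attempt and no reset: what is moved stays moved. The work goes in short steps, Python scripts to look and compute and a tool call to move; the robot and the scene stay as the last step left them, time stands still between calls to the robot, and variables do not carry over. Pictures are saved under pics/ and viewed, and the job is handed in when it is done.

Besides the shell and the picture viewer there is one more tool, called after ">>>" as name(argument=value, ...) on one line, values as JSON. apply_moves: Moves the arm, as the interface text tells. Shifts and turns lie within -1 to 1; 1 stands for 12 cm of shift or 120 degrees of turn. Its arguments: {"type":"object","properties":{"dp":{"type":"array"},"twist":{"type":"array"},"jaw":{"type":"array"},"grip_force":{"type":"number"}},"required":["dp","twist","jaw"]}

```bash
ls; mkdir -p pics
cat > h.py <<'E'
import numpy as np, cv2
from scipy.spatial.transform import Rotation as Ro
from bench import r
def save(name,fn,crop=None,scale=1):
    o=r.get_obs(); f=r.grab_frame(name)
    np.savez(''+fn+'.npz',pos=o['tcp_pos'],ori=o['orientation'],**f)
    im=f['color'][:,:,::-1]
    show(im,fn,crop,scale); return f
def show(im,fn,crop,scale):
    if crop: c0,r0,c1,r1=crop; im=im[r0:r1,c0:c1]
    im=cv2.resize(im,None,fx=scale,fy=scale,interpolation=cv2.INTER_CUBIC)
    cv2.imwrite('pics/'+fn+'.png',im)
def load(fn): return dict(np.load(''+fn+'.npz'))
def px(f,u,v,w=1):
    p=f['z_map'][v-w:v+w+1,u-w:u+w+1]; p=p[p>0]; d=np.median(p)
    return w_of(f,u,v,d)
def w_of(f,u,v,d):
    K=f['intrinsics']; c=np.array([(u-K[0,2])/K[0,0]*d,(v-K[1,2])/K[1,1]*d,d])
    if 'R' in f: return f['R'].T@(c-f['t'])
    T=f['hand_eye']; p=T[:3,:3]@c+T[:3,3]
    return Ro.from_rotvec(f['ori']).apply(p)+f['pos']
def cloud(f):
    z=f['z_map']; v,u=np.nonzero(z>0); d=z[v,u]; K=f['intrinsics']
    c=np.stack([(u-K[0,2])/K[0,0]*d,(v-K[1,2])/K[1,1]*d,d],1)
    if 'R' in f: return (c-f['t'])@f['R'],u,v
    T=f['hand_eye']; return Ro.from_rotvec(f['ori']).apply(c@T[:3,:3].T+T[:3,3])+f['pos'],u,v
E
python3 - <<'E'
from h import *
save('scene','s0');save('top','t0')
print(r.get_obs())
E
```

```text
pics
{'clock': 0.1, 'joints': array([ 1.24091476,  0.47771929,  0.02232626,  1.55632754, -0.011535  ,
        1.10931871, -0.08308209]), 'qvel': array([-0.00077007, -0.00246313,  0.00010163, -0.00343252, -0.00117504,
        0.00129666,  0.00112991]), 'tau': array([ 4.09084372e-03, -5.97763002e+01,  1.61363494e+00, -2.81953436e+01,
        1.28515330e-02,  5.07298711e-03, -2.91942752e-05]), 'tcp_pos': array([ 0.14844799, -0.65822367,  0.40383171]), 'orientation': array([-2.45291342e+00,  1.96131665e+00,  2.09523493e-03]), 'contact_force': array([ 0.57804557, -0.13529106,  0.94232216]), 'moment': array([-0.0109319 ,  0.01509727, -0.01946586]), 'grip_width': 0.0858473881628171}
```

View pics/s0.png

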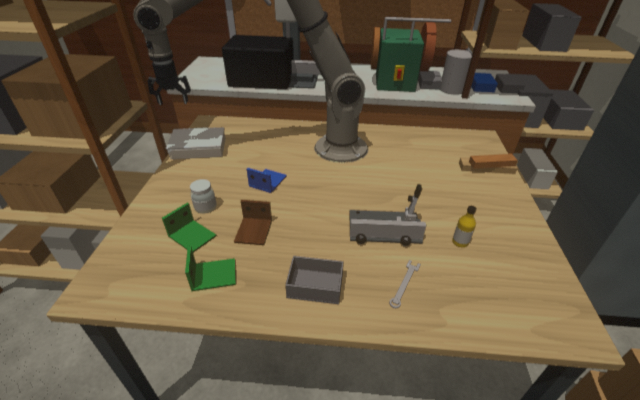

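View pics/t0.png

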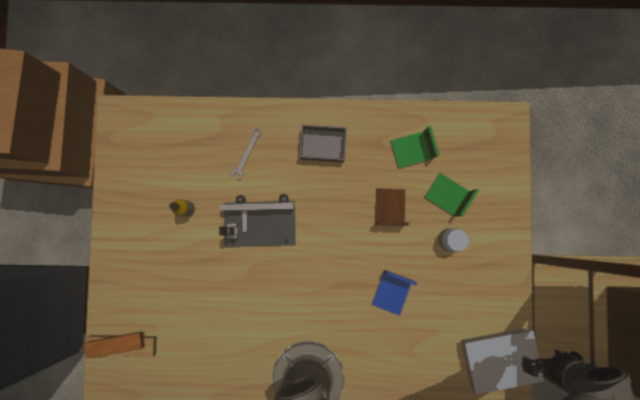

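Candidates for the bracket are brown at top (390,207), blue (393,292), green (450,195) and green (412,148). "Dark hardwood" means the brown one. I'll check it in a close crop.

Run:
```python
from h import *
f=load('t0'); g=load('s0')
a=cv2.resize(f['color'][170:260,360:480,::-1],(600,450),interpolation=cv2.INTER_CUBIC)
cv2.imwrite('pics/tb.png',a)
show(f['color'][:,:,::-1],'tf',(205,180,310,260),7)
show(g['color'][:,:,::-1],'sb',(220,190,290,250),8)
show(g['color'][:,:,::-1],'sf',(335,175,435,255),7)
for n,(u,v) in dict(br=(390,205),tabletop=(350,250),fence=(270,207),base=(270,230),arm=(244,218)).items(): print(n,px(f,u,v))
for n,(u,v) in dict(br=(252,230),up=(257,210),tabletop=(320,220)).items(): print(n,px(g,u,v))
print(f['intrinsics'],f['R'],f['t'])
P,u,v=cloud(f); 
# bracket: brown pts
m=(P[:,2]>0.004)&(u>365)&(u<415)&(v>180)&(v<230); Q=P[m]
print(len(Q),Q.min(0),Q.max(0))
lo=Q[(Q[:,2]<0.02)]; print(cv2.minAreaRect(lo[:,:2].astype(np.float32)*1000), np.median(lo[:,2]))
hi=Q[(Q[:,2]>0.07)]; print(len(hi),cv2.minAreaRect(hi[:,:2].astype(np.float32)*1000), np.median(hi[:,2]))
m=(P[:,2]>0.004)&(u>215)&(u<300)&(v>190)&(v<250); Q=P[m]
for a,b in((.008,.02),(.065,.085),(.02,.045),(.05,.064)):
  s=Q[(Q[:,2]>a)&(Q[:,2]<b)]; print(a,b,len(s),cv2.minAreaRect(s[:,:2].astype(np.float32)*1000),np.median(s[:,2]))
```

```text
br [ 0.58313775 -0.27045666  0.00857282]
tabletop [ 0.42842931 -0.1373783  -0.00088117]
fence [0.56561994 0.12906022 0.07386507]
base [0.49132225 0.13415356 0.01307889]
arm [0.529692   0.21985942 0.03157938]
br [ 0.58527557 -0.268136    0.01268805]
up [ 0.52282366 -0.26158169  0.0481522 ]
tabletop [ 0.49962631 -0.04757426  0.00101265]
[[456.64791688   0.         321.13458484]
 [  0.         456.64791688 203.30994923]
 [  0.           0.           1.        ]] [[ 0.01751631 -0.99984366 -0.00241685]
 [-0.99768306 -0.01731942 -0.0657917 ]
 [ 0.06573955  0.00356368 -0.99783045]] [-0.04693393  0.58340121  1.52068067]
1285 [ 0.50060755 -0.35284587  0.004007  ] [ 0.66640173 -0.18834006  0.09241328]
((583.5800170898438, -270.8488464355469), (163.7489013671875, 163.69837951660156), 0.8840118050575256) 0.009691095541175702
100 ((518.8805541992188, -269.403564453125), (9.830162048339844, 97.59699249267578), 0.8146956562995911) 0.08561821363377158
0.008 0.02 2117 ((523.1460571289062, 175.63613891601562), (192.5845184326172, 276.90496826171875), 1.1426100730895996) 0.012803113574690139
0.065 0.085 466 ((528.2619018554688, 171.62496948242188), (97.79187774658203, 238.62216186523438), 2.5472073554992676) 0.0746218207468006
0.02 0.045 329 ((526.68896484375, 170.09808349609375), (165.80291748046875, 237.64846801757812), 2.263312578201294) 0.029782419921322613
0.05 0.064 81 ((539.8963012695312, 187.8656005859375), (74.208251953125, 209.7969512939453), 30.491640090942383) 0.05678608194151887
```

View pics/tb.png

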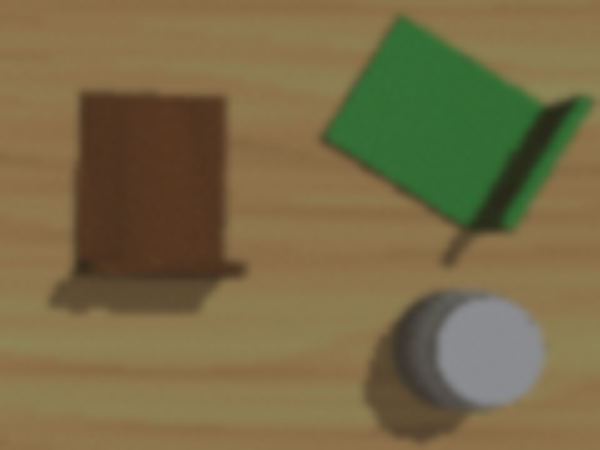

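View pics/tf.png

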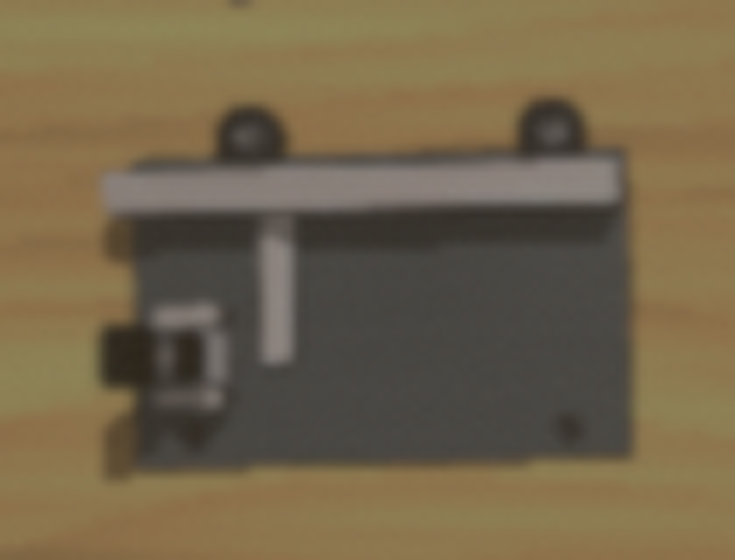

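View pics/sb.png

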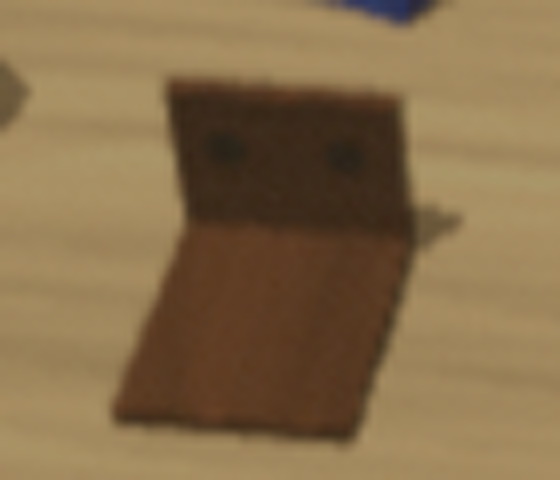

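View pics/sf.png

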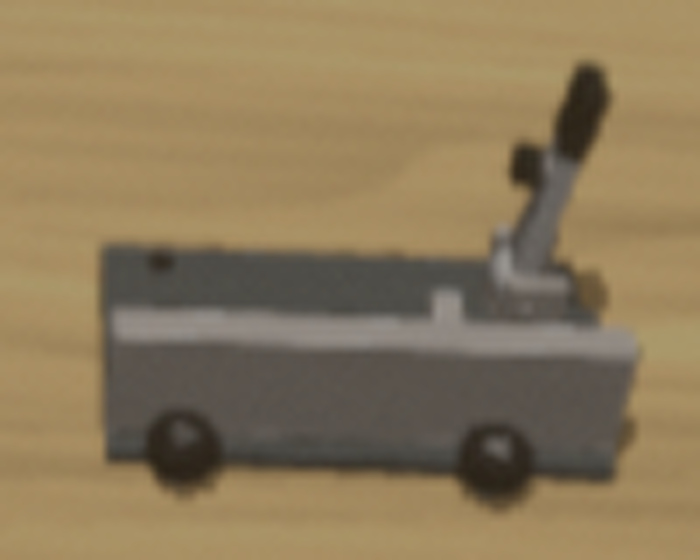

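```bash
python3 - <<'E'
from h import *
np.set_printoptions(precision=4,suppress=True)
f=load('t0')
for n,(u,v) in dict(blue=(390,297),bluetop=(401,280),jar=(455,240),green1=(446,194),green2=(408,150),tub=(322,145),bottle=(180,207),wr=(246,155)).items(): print(n,px(f,u,v))
P,u,v=cloud(f)
m=(P[:,2]>0.068)&(P[:,2]<.08)&(u>215)&(u<300)&(v>195)&(v<220); s=P[m]
print('fence top',cv2.minAreaRect(s[:,:2].astype(np.float32)*1000))
m=(P[:,2]>0.02)&(P[:,2]<.04)&(u>238)&(u<250)&(v>210)&(v<235); s=P[m]; print('stop',s.min(0),s.max(0),cv2.minAreaRect(s[:,:2].astype(np.float32)*1000))
E
python3 - <<'E'
from h import *
f=save('wrist','w0'); print(f['hand_eye'].round(3))
E
```

```text
blue [ 0.2748 -0.2724  0.0112]
bluetop [ 0.3321 -0.3083  0.0142]
jar [ 0.4694 -0.464   0.1004]
green1 [ 0.6237 -0.4598  0.0106]
green2 [ 0.7724 -0.3303  0.0101]
tub [ 0.7855 -0.0362  0.0055]
bottle [0.5581 0.4075 0.1195]
wr [0.7459 0.2231 0.0086]
fence top ((567.0230102539062, 173.34744262695312), (20.232728958129883, 238.61753845214844), 2.519214391708374)
stop [0.4863 0.2099 0.0206] [0.5534 0.2309 0.0375] ((519.8672485351562, 220.1317901611328), (20.595674514770508, 67.1590347290039), 88.7531967163086)
[[ 1.     0.     0.001  0.   ]
 [-0.     0.958  0.287 -0.073]
 [-0.001 -0.287  0.958  0.031]
 [ 0.     0.     0.     1.   ]]
```

>>> apply_moves(dp=[[0,0,0],[0,0,0],[0,0,0]], twist=[[0,0,-0.07],[0,0,-0.07],[0,0,-0.07]], jaw=[120,120,120])

```text
clock: 0.45
tcp_pos: [0.1487, -0.6578, 0.4026]
orientation: [-2.828, 1.362, 0.005]
contact_force: [-0.3, 0.1, -0.7]
grip_width: 0.0457
```

```bash
cat > plan.py <<'E'
from h import *
def Rt(a,tilt=0,roll=0):
    """tool down with tool x at azimuth a deg; then tilt about tool y (deg)"""
    c,s=np.cos(np.radians(a)),np.sin(np.radians(a))
    M=np.array([[c,s,0],[s,-c,0],[0,0,-1]])
    return Ro.from_matrix(M)*Ro.from_rotvec([0,np.radians(tilt),0])*Ro.from_rotvec([np.radians(roll),0,0])
def plan(p1,R1,step=.04,rot=8,p0=None,R0=None):
    o=r.get_obs()
    if p0 is None: p0=o['tcp_pos']
    if R0 is None: R0=Ro.from_rotvec(o['orientation'])
    p1=np.array(p1); d=R1*R0.inv(); w=d.as_rotvec()
    n=int(np.ceil(max(np.linalg.norm(p1-p0)/step,np.degrees(np.linalg.norm(w))/rot,1)))
    print('rows',n,'dist',p1-p0,'rot',np.degrees(np.linalg.norm(w)))
    dps=[];tw=[]
    R=R0
    for i in range(n):
        dl=R.inv().apply((p1-p0)/n)/.12
        t=R.inv().apply(w/n)/np.radians(120)
        dps.append([round(float(x),3)+0 for x in dl]);tw.append([round(float(x),4)+0 for x in t])
        R=Ro.from_rotvec(w/n)*R
    print(dps);print(tw)
    return n
def st():
    o=r.get_obs();np.set_printoptions(precision=4,suppress=True)
    R=Ro.from_rotvec(o['orientation']); M=R.as_matrix()
    print('t',o['clock'],'q',o['joints'],'tcp',o['tcp_pos'],'gp',o['tcp_pos']+M[:,2]*.155,'\nx',M[:,0],'z',M[:,2],'F',o['contact_force'],'M',o['moment'],'w',o['grip_width'])
E
python3 -c "
from plan import *
st();plan([.45,-.27,.40],Rt(.85))"
```

```text
t 0.45 q [ 1.3078  0.4809 -0.0739  1.5523  0.0385  1.1138  0.3277] tcp [ 0.1487 -0.6578  0.4026] gp [ 0.1484 -0.6573  0.2476] 
x [ 0.6236 -0.7817 -0.0039] z [-0.0017  0.0036 -1.    ] F [-0.2529  0.0854 -0.6694] M [ 0.0127  0.0181 -0.0217] w 0.04568263051115746
rows 13 dist [ 0.3013  0.3878 -0.0026] rot 52.27014062057394
[[-0.074, -0.306, 0.002], [-0.052, -0.31, 0.002], [-0.03, -0.313, 0.002], [-0.008, -0.315, 0.002], [0.014, -0.315, 0.002], [0.036, -0.313, 0.002], [0.058, -0.309, 0.002], [0.079, -0.305, 0.002], [0.1, -0.298, 0.002], [0.121, -0.291, 0.002], [0.141, -0.281, 0.002], [0.161, -0.271, 0.002], [0.179, -0.259, 0.002]]
[[-0.0001, 0.0001, -0.0335], [-0.0001, 0.0001, -0.0335], [-0.0001, 0.0001, -0.0335], [-0.0001, 0.0001, -0.0335], [-0.0001, 0.0001, -0.0335], [-0.0001, 0.0001, -0.0335], [-0.0001, 0.0001, -0.0335], [-0.0001, 0.0001, -0.0335], [-0.0001, 0.0001, -0.0335], [-0.0001, 0.0001, -0.0335], [-0.0001, 0.0001, -0.0335], [-0.0001, 0.0001, -0.0335], [-0.0001, 0.0001, -0.0335]]
```

>>> apply_moves(dp=[[-0.074,-0.306,0.0],[-0.052,-0.31,0.0],[-0.03,-0.313,0.0],[-0.008,-0.315,0.0],[0.014,-0.315,0.0],[0.036,-0.313,0.0],[0.058,-0.309,0.0],[0.079,-0.305,0.0],[0.1,-0.298,0.0],[0.121,-0.291,0.0],[0.141,-0.281,0.0],[0.161,-0.271,0.0],[0.179,-0.259,0.0]], twist=[[0,0,-0.0335],[0,0,-0.0335],[0,0,-0.0335],[0,0,-0.0335],[0,0,-0.0335],[0,0,-0.0335],[0,0,-0.0335],[0,0,-0.0335],[0,0,-0.0335],[0,0,-0.0335],[0,0,-0.0335],[0,0,-0.0335],[0,0,-0.0335]], jaw=[120,120,120,120,120,120,120,120,120,120,120,120,120])

```text
clock: 1.75
tcp_pos: [0.4478, -0.2544, 0.3991]
orientation: [-3.137, -0.067, 0.012]
contact_force: [-0.1, -0.0, -0.2]
grip_width: 0.0452
```

```bash
python3 -c "
from plan import *
st();f=save('wrist','w1')
P,u,v=cloud(f)
m=(abs(P[:,0]-.55)<.2)&(abs(P[:,1]+.27)<.1)
Q=P[m]
for a,b in ((.006,.015),(.07,.1)):
  s=Q[(Q[:,2]>a)&(Q[:,2]<b)]; print(len(s),s.min(0),s.max(0),cv2.minAreaRect(s[:,:2].astype(np.float32)*1000),np.median(s[:,2]))
"
```

```text
t 1.75 q [ 0.8047  0.2605 -0.4792  1.9109  0.1392  1.0113  0.3069] tcp [ 0.4478 -0.2544  0.3991] gp [ 0.4467 -0.2538  0.2441] 
x [ 0.9991  0.0428 -0.0073] z [-0.0075  0.0039 -1.    ] F [-0.134  -0.0304 -0.2463] M [-0.0521 -0.0491 -0.0052] w 0.04523248411365601Traceback (most recent call last):
  File "<string>", line 4, in <module>
    P,u,v=cloud(f)
          ~~~~~^^^
  File "h.py", line 26, in cloud
    T=f['hand_eye']; return Ro.from_rotvec(f['ori']).apply(c@T[:3,:3].T+T[:3,3])+f['pos'],u,v
                                           ~^^^^^^^
KeyError: 'ori'
```

View pics/w1.png

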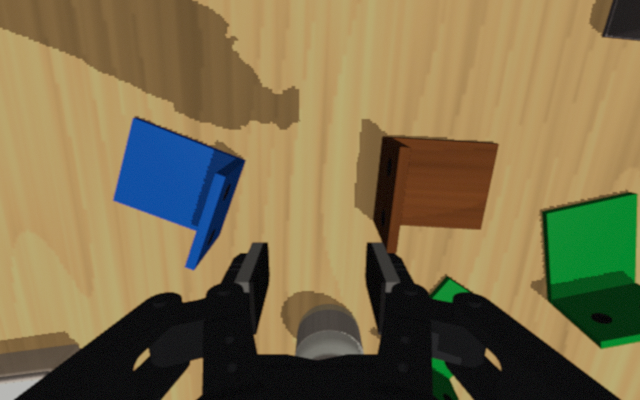

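The wrist view shows the brown bracket at (440,185), its drilled short leg at (390,190). Blue is at (180,190), the greens at (450,320) and (590,260).

```bash
python3 -c "
from plan import *
f=load('w1')
P,u,v=cloud(f)
m=(abs(P[:,0]-.55)<.2)&(abs(P[:,1]+.27)<.1)&(u>350)&(u<505)&(v>120)&(v<250)
Q=P[m]
for a,b in ((.006,.015),(.07,.1)):
  s=Q[(Q[:,2]>a)&(Q[:,2]<b)]; print(len(s),s.min(0),s.max(0),cv2.minAreaRect(s[:,:2].astype(np.float32)*1000),np.median(s[:,2]))
"
```

```text
7570 [ 0.51220243 -0.31947469  0.00603391] [ 0.63875833 -0.21784048  0.0149077 ] ((575.4926147460938, -268.70819091796875), (100.3198013305664, 125.62964630126953), 89.20343780517578) 0.01034842647536971
1553 [ 0.51213189 -0.31540634  0.07000704] [ 0.52381236 -0.21769346  0.08728694] ((517.9759521484375, -266.60565185546875), (97.75181579589844, 10.53099536895752), 89.18170928955078) 0.08492717855080056
```

```bash
python3 -c "
from plan import *
plan([.5177,-.268,.32],Rt(0),step=.03)
plan([.5177,-.268,.227],Rt(0),step=.03,p0=np.array([.5177,-.268,.32]),R0=Rt(0))
"
```

```text
rows 4 dist [ 0.06605282 -0.01984458 -0.07959801] rot 3.17893556583031
[[0.136, 0.05, 0.165], [0.136, 0.048, 0.165], [0.137, 0.046, 0.165], [0.137, 0.044, 0.166]]
[[-0.0009, 0.0005, 0.0065], [-0.0009, 0.0005, 0.0065], [-0.0009, 0.0005, 0.0065], [-0.0009, 0.0005, 0.0065]]
rows 4 dist [ 0.     0.    -0.093] rot 0.0
[[0.0, 0.0, 0.194], [0.0, 0.0, 0.194], [0.0, 0.0, 0.194], [0.0, 0.0, 0.194]]
[[0.0, 0.0, 0.0], [0.0, 0.0, 0.0], [0.0, 0.0, 0.0], [0.0, 0.0, 0.0]]
```

```bash
python3 -c "
from plan import *
o=r.get_obs();R0=Ro.from_rotvec(o['orientation']);R1=Rt(0)
print(o['orientation'],R0.as_matrix(),R1.as_matrix());print((R1*R0.inv()).as_rotvec(),(R0.inv()*R1).as_rotvec())
"
```

```text
[-3.13321871 -0.08598277  0.00624679] [[ 0.99848705  0.05482807 -0.00418157]
 [ 0.05485673 -0.99846916  0.00707604]
 [-0.0037872  -0.00729472 -0.99996622]] [[ 1.  0.  0.]
 [ 0. -1.  0.]
 [ 0.  0. -1.]]
[-0.00718907 -0.00398643 -0.05487055] [-0.00718907  0.00398643  0.05487055]
```

>>> apply_moves(dp=[[0.136,0.05,0.165],[0.136,0.048,0.165],[0.137,0.046,0.165],[0.137,0.044,0.166],[0,0,0],[0,0,0]], twist=[[-0.0009,0.0005,0.0065],[-0.0009,0.0005,0.0065],[-0.0009,0.0005,0.0065],[-0.0009,0.0005,0.0065],[0,0,0],[0,0,0]], jaw=[120,120,120,120,120,120])

```text
clock: 2.4
tcp_pos: [0.5213, -0.2654, 0.3176]
orientation: [3.141, 0.007, 0.001]
contact_force: [0.2, 0.6, -0.2]
grip_width: 0.0451
```

```bash
python3 -c "
from plan import *
st();plan([.5177,-.268,.227],Rt(0),step=.03)
save('wrist','w2')
st()
"
```

```text
t 2.4 q [ 0.7017  0.4635 -0.4368  1.8333  0.2449  0.897   0.1563] tcp [ 0.5213 -0.2654  0.3176] gp [ 0.5214 -0.2655  0.1626] 
x [1.     0.0047 0.0007] z [ 0.0007 -0.0005 -1.    ] F [ 0.2334  0.642  -0.1815] M [-0.0091  0.0511 -0.0224] w 0.04505554897679578
rows 4 dist [-0.0036 -0.0026 -0.0906] rot 0.27537979684575575
[[-0.008, 0.005, 0.189], [-0.008, 0.005, 0.189], [-0.008, 0.005, 0.189], [-0.008, 0.005, 0.189]]
[[0.0001, -0.0001, 0.0006], [0.0001, -0.0001, 0.0006], [0.0001, -0.0001, 0.0006], [0.0001, -0.0001, 0.0006]]
t 2.45 q [ 0.702   0.4631 -0.4368  1.8337  0.245   0.8969  0.1563] tcp [ 0.5211 -0.2655  0.3177] gp [ 0.5212 -0.2656  0.1627] 
x [1.     0.0046 0.0006] z [ 0.0007 -0.0007 -1.    ] F [-1.4337 -0.3914  0.2339] M [ 0.0153 -0.0239 -0.0261] w 0.04523791860925811
```

View pics/w2.png

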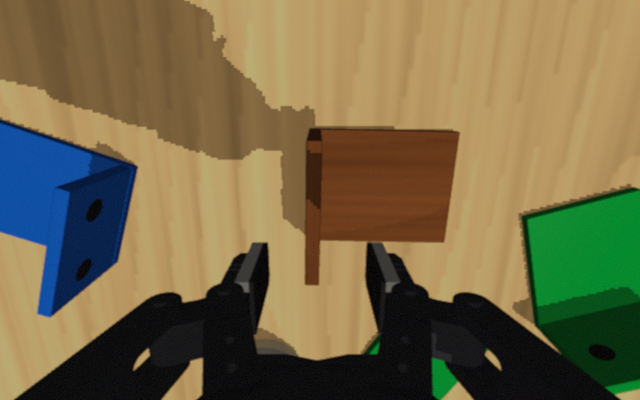

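>>> apply_moves(dp=[[-0.008,0.005,0.19],[-0.008,0.005,0.19],[-0.008,0.005,0.19],[-0.004,0.005,0.15],[0,0,0],[0,0,0]], twist=[[0,0,0.0006],[0,0,0.0006],[0,0,0.0006],[0,0,0.0006],[0,0,0],[0,0,0]], jaw=[120,120,120,120,120,120])

```text
clock: 3.05
tcp_pos: [0.5161, -0.2698, 0.2368]
orientation: [3.135, -0.005, 0.013]
contact_force: [-0.8, -0.6, 0.8]
grip_width: 0.0451
```

```bash
python3 -c "
from plan import *
st()
"
```

```text
t 3.05 q [ 0.6747  0.5645 -0.3928  1.8932  0.3162  0.7339  0.0989] tcp [ 0.5161 -0.2698  0.2368] gp [ 0.5174 -0.2708  0.0818] 
x [ 1.     -0.0029  0.0084] z [ 0.0084 -0.0068 -0.9999] F [-0.7832 -0.6256  0.7895] M [-0.0166  0.0111  0.0113] w 0.04509939746951219
```

>>> apply_moves(dp=[[0.005,-0.01,0.05],[0.004,-0.01,0.04],[0,0,0],[0,0,0],[0,0,0],[0,0,0],[0,0,0]], twist=[[0.0016,-0.002,0],[0.0016,-0.002,0],[0,0,0],[0,0,0],[0,0,0],[0,0,0],[0,0,0]], jaw=[120,120,255,255,255,255,255], grip_force=50)

```text
clock: 3.75
tcp_pos: [0.5182, -0.2677, 0.2293]
orientation: [3.139, -0.005, 0.007]
contact_force: [0.1, 0.2, -1.5]
grip_width: 0.0094
```

```bash
python3 -c "
from plan import *
st()
"
```

```text
t 3.75 q [ 0.6681  0.5778 -0.3903  1.892   0.3188  0.7277  0.0923] tcp [ 0.5182 -0.2677  0.2293] gp [ 0.5189 -0.2681  0.0743] 
x [ 1.     -0.0033  0.0042] z [ 0.0042 -0.0022 -1.    ] F [ 0.0846  0.1537 -1.5477] M [0.0188 0.1016 0.0086] w 0.009351596296886264
```

```bash
cat > kin.py <<'E'
import numpy as np, itertools
from scipy.optimize import least_squares
from scipy.spatial.transform import Rotation as Ro
D=[([1.24091476,0.47771929,0.02232626,1.55632754,-0.011535,1.10931871,-0.08308209],[0.14844799,-0.65822367,0.40383171],[-2.45291342,1.96131665,2.09523493e-03]),
]
def fk(q,p,s):
    c1,d1,L1,L2,L3,a,b,c7,bx,by=p
    rz=lambda t:Ro.from_euler('z',t); ry=lambda t:Ro.from_euler('y',t)
    R=rz(s[0]*q[0]+c1); x=np.array([bx,by,d1]); R=R*ry(q[1]); x=x+R.apply([0,0,L1])
    R=R*rz(s[1]*q[2]); x=x+R.apply([a,0,0]); R=R*ry(q[3]); x=x+R.apply([b,0,L2]); R=R*rz(s[2]*q[4]); R=R*ry(q[5]); x=x+R.apply([0,0,L3]); R=R*rz(s[3]*q[6]+c7)
    return x,R
def fit(D):
    best=None
    for s in itertools.product([1,-1],repeat=4):
      for c7 in (0,np.pi):
        c10=np.arctan2(D[0][1][1],D[0][1][0])-s[0]*D[0][0][0]
        def res(p):
            o=[]
            for q,x,w in D:
                X,R=fk(q,p,s); o+=list(X-x); o+=list(.3*(R.inv()*Ro.from_rotvec(w)).as_rotvec())
            o+=list(.001*np.array(p[5:7]))+list(.02*np.array(p[8:]))
            return o
        S=least_squares(res,[c10,.35,.4,.4,.15,0,0,c7,0,0])
        if best is None or S.cost<best[0]: best=(S.cost,S.x,s)
    return best
E
python3 -c "
from kin import *
from plan import *
D+=[([ 1.3078,0.4809,-0.0739,1.5523,0.0385,1.1138,0.3277],[.1487,-.6578,.4026],[-2.828,1.362,.005]),([0.8047,0.2605,-0.4792,1.9109,0.1392,1.0113,0.3069],[.4478,-.2544,.3991],[-3.137,-.067,.012]),
([0.7017,0.4635,-0.4368,1.8333,0.2449,0.897,0.1563],[.5213,-.2654,.3176],[3.141,.007,.001]),([0.6747,0.5645,-0.3928,1.8932,0.3162,0.7339,0.0989],[.5161,-.2698,.2368],[3.135,-.005,.013]),
([0.6681,0.5778,-0.3903,1.892,0.3188,0.7277,0.0923],[.5182,-.2677,.2293],[3.139,-.005,.007])]
b=fit(D);print(b)
for q,x,w in D: X,R=fk(q,b[1],b[2]); print(X-x,(R.inv()*Ro.from_rotvec(w)).as_rotvec())
"
```

```text
(np.float64(1.4983538686300086e-05), array([-5.76606748e-02,  3.43578589e-01,  5.01306048e-01,  4.58331510e-01,
        2.22676362e-01, -1.07030177e-03, -4.59817252e-02,  3.08405222e+00,
       -1.89880054e-02, -1.98340943e-02]), (-1, -1, -1, -1))
[ 0.00012441  0.0003118  -0.00087587] [-9.48701034e-05  1.92763661e-06 -1.20159125e-04]
[-0.000341   -0.00100561  0.00051352] [-0.00015637 -0.00021686  0.00011544]
[ 0.00252004  0.00218589 -0.00165953] [-6.26161658e-04 -4.31349905e-04 -9.96857718e-05]
[-0.00309395  0.0001595   0.00133833] [ 3.79034098e-05 -2.66412792e-05  1.53352554e-04]
[ 0.00055188 -0.00095069  0.00027204] [0.00063751 0.00028983 0.00018309]
[ 0.00024622 -0.00069296  0.0004115 ] [-0.00012194  0.0003261  -0.00023204]
```

>>> apply_moves(dp=[[0,0,-0.15],[0,0,-0.25],[0,0,-0.25],[0,0,-0.25],[0,-0.2,-0.25],[0,0,0],[0,0,0]], twist=[[0,0,0],[0,0,0],[0,0,0],[0,0,0],[0,0,0],[0,0,0],[0,0,0]], jaw=[255,255,255,255,255,255,255])

```text
clock: 4.45
tcp_pos: [0.5163, -0.243, 0.3698]
orientation: [-3.141, 0.006, 0.003]
contact_force: [-1.0, -0.6, -2.3]
grip_width: 0.0091
```

```bash
cat >> kin.py <<'E'
lo=np.array([-2.96,-.34,-1.41,.24,-1.37,.17,-2.96]);hi=np.array([2.96,2.1,1.46,2.44,4.51,1.92,2.96])
P0=np.array([-5.76606748e-02,3.43578589e-01,5.01306048e-01,4.58331510e-01,2.22676362e-01,-1.07030177e-03,-4.59817252e-02,3.08405222e+00,-1.89880054e-02,-1.98340943e-02]);S0=(-1,-1,-1,-1)
def ik(x,R,q0,reg=.01):
    def res(q):
        X,A=fk(q,P0,S0); return np.r_[X-x,.3*(A.inv()*R).as_rotvec(),reg*(q-q0)*.1]
    s=least_squares(res,np.clip(q0,lo+.01,hi-.01),bounds=(lo,hi)); X,A=fk(s.x,P0,S0)
    return s.x,np.linalg.norm(X-x),np.degrees((A.inv()*R).magnitude())
def pts(q):
    c1,d1,L1,L2,L3,a,b,c7,bx,by=P0
    e,_=fk(q,np.r_[P0[:3],0,0,0,0,0,P0[8:]],S0); w,_=fk(q,np.r_[P0[:4],0,P0[5:]],S0); return e,w
E
python3 - <<'E'
from kin import *
from plan import *
st()
q=r.get_obs()['joints']
c=np.array([.58,-.29,0])
for az in (-30,-45,-60,-75,-90,30,60,90):
    R0=Rt(0); qq=q.copy(); ok=[]
    # yaw up high, then tilt, then lower
    h=np.array([np.cos(np.radians(az)),np.sin(np.radians(az)),0])
    for k in range(0,11):
        R=Rt(az*k/10); qq,e1,e2=ik([.52,-.2,.4],R,qq)
    for tilt in range(0,69,4):
        R=Rt(az,tilt); 
        gpz=.3
        z=R.as_matrix()[:,2]
        # lerp position towards final
        fin=c-h*0 + np.array([0,0,.03]); 
        t=np.radians(tilt); u=-z # short leg direction from corner
        xx=R.as_matrix()[:,0]
        tcp=c+u*(.0743+.155)+xx*.005+np.array([0,0,.15])
        qq,e1,e2=ik(tcp,R,qq)
    for dz in (.1,.05,.01): qq,e1,e2=ik(tcp-[0,0,.15-dz],R,qq)
    e,w=pts(qq); print(az,tcp.round(3),'err',round(e1,4),round(e2,2),qq.round(2),'elb',e.round(2),'wr',w.round(2))
E
```

```text
t 4.45 q [ 0.6986  0.3827 -0.4642  1.82    0.2017  0.9877  0.1475] tcp [ 0.5163 -0.243   0.3698] gp [ 0.5159 -0.2429  0.2148] 
x [ 1.     -0.0038 -0.0021] z [-0.0021  0.0005 -1.    ] F [-1.0335 -0.5574 -2.2554] M [-0.0075  0.076   0.0081] w 0.009060106346659502
-30 [ 0.398 -0.185  0.241] err 0.0767 4.68 [ 0.58  1.19 -0.41  2.44  2.92  1.76 -2.89] elb [ 0.36 -0.3   0.53] wr [ 0.28 -0.08  0.13]
-45 [ 0.431 -0.141  0.241] err 0.0245 2.62 [ 0.46  1.17 -0.63  2.44  2.43  1.85 -2.96] elb [ 0.38 -0.25  0.54] wr [0.31 0.01 0.17]
-60 [ 0.475 -0.108  0.241] err 0.0013 0.37 [ 0.44  1.21 -0.81  2.31  2.14  1.92 -2.96] elb [ 0.39 -0.24  0.52] wr [0.37 0.07 0.19]
-75 [ 0.525 -0.086  0.241] err 0.0 0.0 [-0.79  1.08  0.58  2.07  1.23  0.72 -2.96] elb [0.31 0.28 0.58] wr [0.47 0.11 0.18]
-90 [ 0.58  -0.079  0.241] err 0.0 0.0 [-0.44  1.04  0.19  1.79  1.11  1.15 -2.81] elb [0.38 0.14 0.6 ] wr [0.58 0.13 0.18]
30 [ 0.398 -0.395  0.241] err 0.0 0.0 [ 1.84  1.43 -1.06  2.   -0.14  0.41  1.94] elb [-0.18 -0.49  0.41] wr [ 0.22 -0.5   0.18]
60 [ 0.475 -0.472  0.241] err 0.0 0.0 [ 1.46  1.41 -0.94  1.42 -0.11  1.14  2.  ] elb [ 0.01 -0.51  0.43] wr [ 0.37 -0.65  0.18]
90 [ 0.58  -0.501  0.241] err 0.0 0.0 [ 1.    1.58 -0.9   0.65  0.02  1.86  2.1 ] elb [ 0.23 -0.46  0.34] wr [ 0.58 -0.71  0.18]
```

Run:
```python
from kin import *
from plan import *
q=r.get_obs()['joints']
def run(c,az,T=68,pr=True):
    c=np.array(c); qq=q.copy()
    for k in range(0,11):
        qq,e1,e2=ik(np.array([.52,-.243,.37])*(1-k/10)+k/10*np.array([c[0],c[1],.4]),Rt(az*k/10),qq)
    mg=[]
    for tilt in range(0,T+1,4):
        R=Rt(az,tilt); z=R.as_matrix()[:,2]; xx=R.as_matrix()[:,0]
        tcp=c-z*(.0743+.155)+xx*.005+np.array([0,0,.15])
        qp=qq; qq,e1,e2=ik(tcp,R,qq); mg.append(abs(qq-qp).max())
    for dz in (.1,.05,.01): qq,e1,e2=ik(tcp-[0,0,.15-dz],R,qq)
    e,w=pts(qq); print(c,az,'err',round(e1,4),round(e2,2),qq.round(2),'marg',np.minimum(qq-lo,hi-qq).min().round(2),'step',max(mg).round(2),'elb',e.round(2),'wr',w.round(2))
for c in ([.5,-.05,0],[.6,-.05,0],[.55,-.1,0],[.65,-.1,0]):
    for az in (60,75,90,105,120): run(c,az)
for c in ([.58,-.29,0],[.55,-.33,0],[.65,-.29,0]):
    for az in (-90,-105,-120): run(c,az)
```

```text
[ 0.5  -0.05  0.  ] 60 err 0.0 0.0 [ 1.55  1.27 -0.88  2.09 -0.32  0.65  2.25] marg 0.35 step 0.12 elb [-0.04 -0.5   0.49] wr [ 0.29 -0.41  0.18]
[ 0.5  -0.05  0.  ] 75 err 0.0 0.0 [ 1.39  1.31 -0.9   1.85 -0.13  0.93  2.12] marg 0.51 step 0.1 elb [ 0.04 -0.5   0.48] wr [ 0.39 -0.45  0.18]
[ 0.5  -0.05  0.  ] 90 err 0.0 0.0 [ 1.21  1.35 -0.91  1.6  -0.03  1.21  2.09] marg 0.5 step 0.09 elb [ 0.13 -0.49  0.45] wr [ 0.5  -0.47  0.18]
[ 0.5  -0.05  0.  ] 105 err 0.0 0.0 [ 1.02  1.41 -0.91  1.35  0.04  1.47  2.11] marg 0.45 step 0.07 elb [ 0.22 -0.45  0.43] wr [ 0.61 -0.45  0.18]
[ 0.5  -0.05  0.  ] 120 err 0.0 0.0 [ 0.82  1.46 -0.9   1.11  0.12  1.73  2.17] marg 0.19 step 0.05 elb [ 0.3 -0.4  0.4] wr [ 0.71 -0.41  0.18]
[ 0.6  -0.05  0.  ] 60 err 0.0 0.0 [ 1.47  1.45 -1.08  1.92  0.02  0.61  1.85] marg 0.33 step 0.09 elb [ 0.   -0.52  0.41] wr [ 0.39 -0.41  0.18]
[ 0.6  -0.05  0.  ] 75 err 0.0 0.0 [ 1.28  1.44 -1.05  1.65  0.01  0.96  1.9 ] marg 0.36 step 0.08 elb [ 0.09 -0.5   0.41] wr [ 0.49 -0.45  0.18]
[ 0.6  -0.05  0.  ] 90 err 0.0 0.0 [ 1.08  1.47 -1.02  1.35  0.04  1.29  1.95] ma
[... 2403 characters left out ...]
 -0.33  0.  ] -105 err 0.0 0.0 [-0.38  1.11  0.28  1.61  0.86  1.22 -2.66] marg 0.3 step 0.09 elb [0.41 0.12 0.57] wr [0.66 0.07 0.18]
[ 0.55 -0.33  0.  ] -120 err 0.0 0.0 [-0.29  1.23  0.3   1.29  0.66  1.45 -2.54] marg 0.42 step 0.08 elb [0.44 0.09 0.51] wr [0.76 0.03 0.18]
[ 0.65 -0.29  0.  ] -90 err 0.0 0.0 [-0.52  1.13  0.37  1.6   0.95  1.08 -2.61] marg 0.35 step 0.08 elb [0.39 0.18 0.56] wr [0.65 0.13 0.18]
[ 0.65 -0.29  0.  ] -105 err 0.0 0.0 [-0.42  1.25  0.36  1.26  0.72  1.34 -2.46] marg 0.5 step 0.06 elb [0.43 0.15 0.5 ] wr [0.76 0.11 0.18]
[ 0.65 -0.29  0.  ] -120 err 0.0 0.0 [-0.29  1.42  0.37  0.84  0.56  1.65 -2.36] marg 0.27 step 0.06 elb [0.46 0.09 0.42] wr [0.86 0.07 0.18]
```

```bash
cat >> plan.py <<'E'
def tcp_for_corner(c,R,g=.0743):
    M=R.as_matrix(); return np.array(c)-M[:,2]*(.155+g)+M[:,0]*.005
E
python3 -c "
from plan import *
plan([.57,-.15,.40],Rt(60),rot=7.5)
print(tcp_for_corner([.6,-.06,.1],Rt(60,68)))
"
```

```text
rows 9 dist [0.05373902 0.09296123 0.03020174] rot 60.21830302197031
[[0.049, -0.086, -0.028], [0.059, -0.08, -0.028], [0.068, -0.072, -0.028], [0.076, -0.064, -0.028], [0.083, -0.055, -0.028], [0.089, -0.045, -0.028], [0.093, -0.034, -0.028], [0.097, -0.023, -0.028], [0.099, -0.012, -0.028]]
[[-0.0001, 0.0001, -0.0558], [-0.0001, 0.0001, -0.0558], [-0.0001, 0.0001, -0.0558], [-0.0001, 0.0001, -0.0558], [-0.0001, 0.0001, -0.0558], [-0.0001, 0.0001, -0.0558], [-0.0001, 0.0001, -0.0558], [-0.0001, 0.0001, -0.0558], [-0.0001, 0.0001, -0.0558]]
[ 0.49463489 -0.24249773  0.19053321]
```

>>> apply_moves(dp=[[0.05,-0.086,-0.028],[0.06,-0.08,-0.028],[0.068,-0.072,-0.028],[0.076,-0.064,-0.028],[0.083,-0.055,-0.028],[0.089,-0.045,-0.028],[0.093,-0.034,-0.028],[0.097,-0.023,-0.028],[0.099,-0.012,-0.028],[0,0,0],[0,0,0]], twist=[[0,0,-0.056],[0,0,-0.056],[0,0,-0.056],[0,0,-0.056],[0,0,-0.056],[0,0,-0.056],[0,0,-0.056],[0,0,-0.056],[0,0,-0.056],[0,0,0],[0,0,0]], jaw=[255,255,255,255,255,255,255,255,255,255,255])

```text
clock: 5.55
tcp_pos: [0.566, -0.1523, 0.3857]
orientation: [-2.675, -1.613, 0.028]
contact_force: [0.4, -0.1, -2.2]
grip_width: 0.009
```

```bash
python3 -c "
from plan import *
st()
plan(tcp_for_corner([.6,-.06,.15],Rt(60,68)),Rt(60,68),rot=7.5)
"
```

```text
t 5.55 q [ 0.7007  0.4482 -0.7143  1.7476  0.3196  1.0928  0.9642] tcp [ 0.566  -0.1523  0.3857] gp [ 0.5622 -0.1514  0.2307] 
x [ 0.4668  0.8844 -0.0062] z [-0.0245  0.0059 -0.9997] F [ 0.3696 -0.0592 -2.204 ] M [-0.0531 -0.0463  0.0064] w 0.008951325766338785
rows 10 dist [-0.0713 -0.0902 -0.1451] rot 68.42502327050134
[[-0.093, -0.015, 0.122], [-0.107, -0.015, 0.11], [-0.12, -0.015, 0.096], [-0.13, -0.015, 0.081], [-0.139, -0.015, 0.065], [-0.146, -0.015, 0.048], [-0.151, -0.015, 0.03], [-0.153, -0.015, 0.012], [-0.153, -0.015, -0.006], [-0.152, -0.014, -0.025]]
[[-0.0021, 0.057, 0.0009], [-0.0021, 0.057, 0.0009], [-0.0021, 0.057, 0.0009], [-0.0021, 0.057, 0.0009], [-0.0021, 0.057, 0.0009], [-0.0021, 0.057, 0.0009], [-0.0021, 0.057, 0.0009], [-0.0021, 0.057, 0.0009], [-0.0021, 0.057, 0.0009], [-0.0021, 0.057, 0.0009]]
```

>>> apply_moves(dp=[[-0.09,-0.015,0.12],[-0.107,-0.015,0.11],[-0.12,-0.015,0.096],[-0.13,-0.015,0.081],[-0.139,-0.015,0.065],[-0.146,-0.015,0.048],[-0.151,-0.015,0.03],[-0.153,-0.015,0.012],[-0.153,-0.015,-0.006],[-0.152,-0.014,-0.025],[0,0,0],[0,0,0]], twist=[[-0.002,0.057,0.001],[-0.002,0.057,0.001],[-0.002,0.057,0.001],[-0.002,0.057,0.001],[-0.002,0.057,0.001],[-0.002,0.057,0.001],[-0.002,0.057,0.001],[-0.002,0.057,0.001],[-0.002,0.057,0.001],[-0.002,0.057,0.001],[0,0,0],[0,0,0]], jaw=[255,255,255,255,255,255,255,255,255,255,255,255])

```text
clock: 6.75
tcp_pos: [0.4858, -0.2541, 0.2226]
orientation: [-1.938, -1.035, -1.331]
contact_force: [-0.1, 1.1, -0.3]
grip_width: 0.0091
```

```bash
python3 -c "
from plan import *
from kin import pts
st(); o=r.get_obs(); print(pts(o['joints']))
M=Ro.from_rotvec(o['orientation']).as_matrix(); print('corner',o['tcp_pos']+M[:,2]*.2293-M[:,0]*.005)
save('scene','s1');save('wrist','w3')
plan(tcp_for_corner([.6,-.06,.03],Rt(60,68)),Rt(60,68),rot=7.5)
"
```

```text
t 6.75 q [ 1.4883  1.1654 -1.244   1.9409 -0.2718  0.6376  1.7968] tcp [ 0.4858 -0.2541  0.2226] gp [ 0.5634 -0.1311  0.1689] 
x [0.2071 0.2785 0.9378] z [ 0.5007  0.7934 -0.3462] F [-0.0697  1.1167 -0.3404] M [-1.1628  0.7512  0.0394] w 0.009065398065317042
(array([-0.0076, -0.4804,  0.5413]), array([ 0.4103, -0.4131,  0.3622]))
corner [ 0.5995 -0.0735  0.1385]
rows 3 dist [ 0.0086  0.0111 -0.103 ] rot 3.3548219319016956
[[-0.254, 0.01, 0.136], [-0.253, 0.008, 0.138], [-0.252, 0.007, 0.141]]
[[0.0057, -0.0044, -0.006], [0.0057, -0.0044, -0.006], [0.0057, -0.0044, -0.006]]
```

View pics/s1.png

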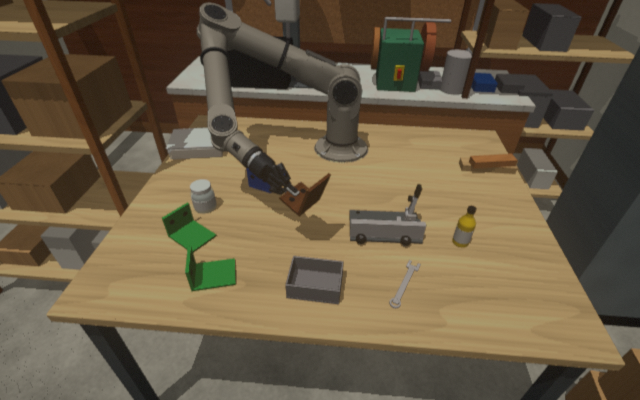

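>>> apply_moves(dp=[[-0.254,0.01,0.136],[-0.253,0.008,0.138],[-0.252,0.007,0.141],[0,0,0],[0,0,0]], twist=[[0.0057,-0.0044,-0.006],[0.0057,-0.0044,-0.006],[0.0057,-0.0044,-0.006],[0,0,0],[0,0,0]], jaw=[255,255,255,255,255])

```text
clock: 7.35
tcp_pos: [0.5003, -0.2424, 0.1303]
orientation: [-1.94, -1.15, -1.288]
contact_force: [0.2, 0.3, -0.8]
grip_width: 0.009
```

```bash
python3 -c "
from plan import *
st(); o=r.get_obs(); 
M=Ro.from_rotvec(o['orientation']).as_matrix(); print(M,'corner',o['tcp_pos']+M[:,2]*.2293-M[:,0]*.005)
plan(tcp_for_corner([.6,-.06,.006],Rt(60,68)),Rt(60,68),rot=7.5,step=.015)
save('scene','s2',(180,100,400,260),3.5)
"
```

```text
t 7.35 q [ 1.3952  1.272  -1.1303  1.9052 -0.1701  0.5864  1.8919] tcp [ 0.5003 -0.2424  0.1303] gp [ 0.5713 -0.1193  0.0685] 
x [0.1797 0.3566 0.9168] z [ 0.458   0.7945 -0.3988] F [ 0.1902  0.2625 -0.8067] M [-1.215   0.674  -0.0208] w 0.009000783028158349
[[ 0.1797  0.8706  0.458 ]
 [ 0.3566 -0.4916  0.7945]
 [ 0.9168  0.0205 -0.3988]] corner [ 0.6044 -0.062   0.0343]
rows 3 dist [-0.0057 -0.0001 -0.0338] rot 1.9882841880287525
[[-0.089, -0.016, 0.03], [-0.089, -0.015, 0.029], [-0.09, -0.014, 0.028]]
[[-0.0001, 0.0042, 0.0036], [-0.0001, 0.0042, 0.0036], [-0.0001, 0.0042, 0.0036]]
```

View pics/s2.png

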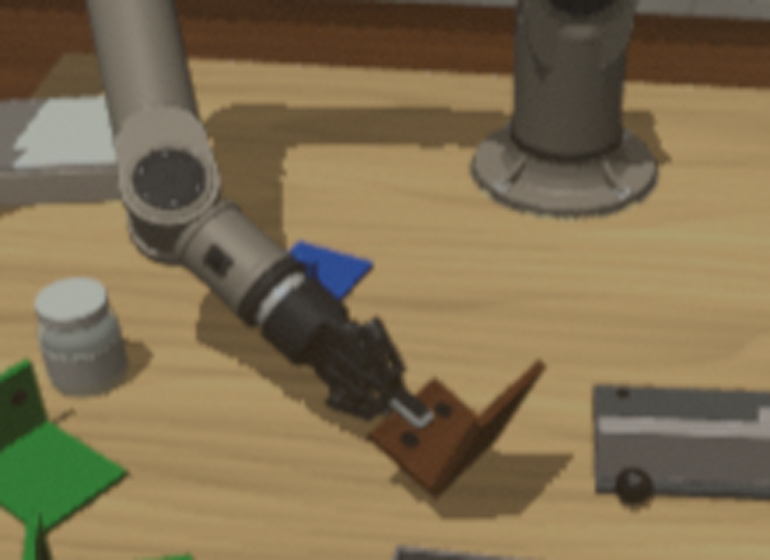

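>>> apply_moves(dp=[[-0.089,-0.016,0.03],[-0.089,-0.015,0.029],[-0.06,-0.01,0.02],[0,0,0],[0,0,0]], twist=[[0.001,0.008,0.0036],[0.001,0.008,0.0036],[0.001,0.008,0.0036],[0,0,0],[0,0,0]], jaw=[255,255,255,255,255])

```text
clock: 7.9
tcp_pos: [0.4955, -0.2438, 0.1026]
orientation: [-1.899, -1.104, -1.318]
contact_force: [-1.1, 0.1, -0.7]
grip_width: 0.0095
```

```bash
python3 -c "
from plan import *
st(); o=r.get_obs(); 
M=Ro.from_rotvec(o['orientation']).as_matrix(); print(M,'corner',o['tcp_pos']+M[:,2]*.2293-M[:,0]*.005)
"
```

```text
t 7.9 q [ 1.4097  1.3473 -1.1218  1.8927 -0.1667  0.5974  1.9248] tcp [ 0.4955 -0.2438  0.1026] gp [ 0.5675 -0.1177  0.0483] 
x [0.1726 0.3048 0.9366] z [ 0.4646  0.8133 -0.3503] F [-1.0592  0.1334 -0.7366] M [-1.2439  0.7208  0.0255] w 0.009508129487064903
[[ 0.1726  0.8685  0.4646]
 [ 0.3048 -0.4956  0.8133]
 [ 0.9366  0.0012 -0.3503]] corner [ 0.6012 -0.0588  0.0176]
```

>>> apply_moves(dp=[[-0.045,0,0.017],[-0.045,0,0.017],[-0.03,0,0.01],[0,0,0]], twist=[[0,0,0],[0,0,0],[0,0,0],[0,0,0]], jaw=[255,255,255,255])

```text
clock: 8.3
tcp_pos: [0.4965, -0.2437, 0.0894]
orientation: [-1.894, -1.103, -1.324]
contact_force: [-0.2, -0.2, -2.8]
grip_width: 0.0091
```

```bash
python3 -c "
from plan import *
st(); o=r.get_obs(); 
M=Ro.from_rotvec(o['orientation']).as_matrix(); print('corner',o['tcp_pos']+M[:,2]*.2293-M[:,0]*.005)
"
```

```text
t 8.3 q [ 1.4056  1.3714 -1.1118  1.8832 -0.1584  0.5948  1.9397] tcp [ 0.4965 -0.2437  0.0894] gp [ 0.5687 -0.1174  0.0359] 
x [0.1685 0.3016 0.9384] z [ 0.4657  0.8147 -0.3455] F [-0.2013 -0.2029 -2.7855] M [-1.2969  0.7302 -0.0297] w 0.009115677899274772
corner [ 0.6024 -0.0584  0.0055]
```

>>> apply_moves(dp=[[-0.03,0,0.01],[0,0,0],[0,0,0],[0,0,0],[0,0,0]], twist=[[0,0,0],[0,0,0],[0,0,0],[0,0,0],[0,0,0]], jaw=[255,255,215,207,207])

```text
clock: 8.8
tcp_pos: [0.498, -0.2431, 0.0895]
orientation: [-1.887, -1.104, -1.33]
contact_force: [-0.9, -1.4, 0.8]
grip_width: 0.0162
```

```bash
python3 -c "
from plan import *
st(); o=r.get_obs(); 
M=Ro.from_rotvec(o['orientation']).as_matrix(); print('corner',o['tcp_pos']+M[:,2]*.2293-M[:,0]*.005)
save('scene','s3',(240,150,370,240),6)
"
```

```text
t 8.8 q [ 1.4048  1.3763 -1.1151  1.8803 -0.1586  0.5971  1.9429] tcp [ 0.498  -0.2431  0.0895] gp [ 0.5702 -0.1165  0.0368] 
x [0.1629 0.2982 0.9405] z [ 0.4659  0.817  -0.3397] F [-0.8809 -1.4269  0.7912] M [-0.8115  0.4816 -0.0251] w 0.01618389053268726
corner [ 0.604  -0.0573  0.0069]
```

View pics/s3.png

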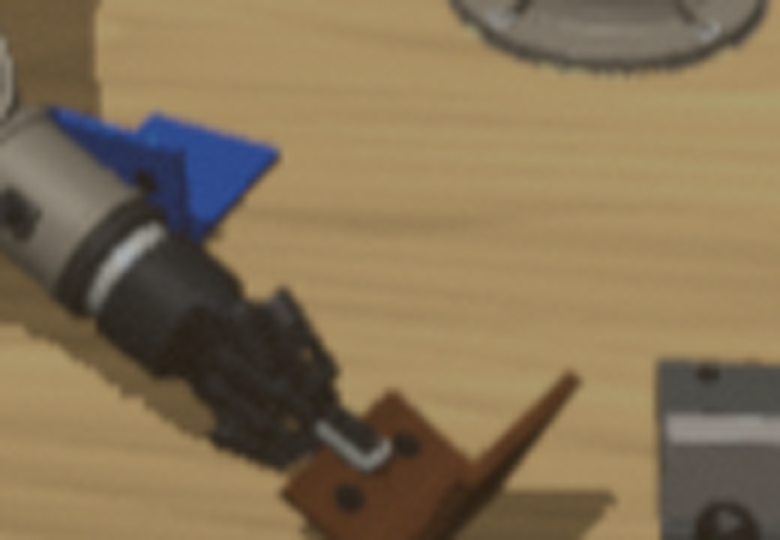

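>>> apply_moves(dp=[[0,0,-0.1],[0,0,-0.1],[0,0,-0.1],[0,0,-0.12],[0,0,-0.15],[0,0,-0.2],[0,0,0],[0,0,0]], twist=[[0,0,0],[0,0,0],[0,0,0],[0,0,0],[0,0,0],[0,0,0],[0,0,0],[0,0,0]], jaw=[207,207,207,207,207,207,207,207])

```text
clock: 9.65
tcp_pos: [0.4496, -0.3279, 0.123]
orientation: [-1.894, -1.102, -1.329]
contact_force: [-0.6, 0.5, 0.1]
grip_width: 0.016
```

```bash
python3 -c "
from plan import *
st(); 
save('scene','s4',(220,130,380,250),5)
"
```

```text
t 9.65 q [ 1.5424  1.3037 -1.1134  1.8366 -0.1555  0.7909  1.9429] tcp [ 0.4496 -0.3279  0.123 ] gp [ 0.5223 -0.2017  0.0699] 
x [0.1661 0.2998 0.9394] z [ 0.4689  0.814  -0.3427] F [-0.5655  0.4578  0.0668] M [-0.8783  0.4994  0.0399] w 0.015956298973774694
```

View pics/s4.png

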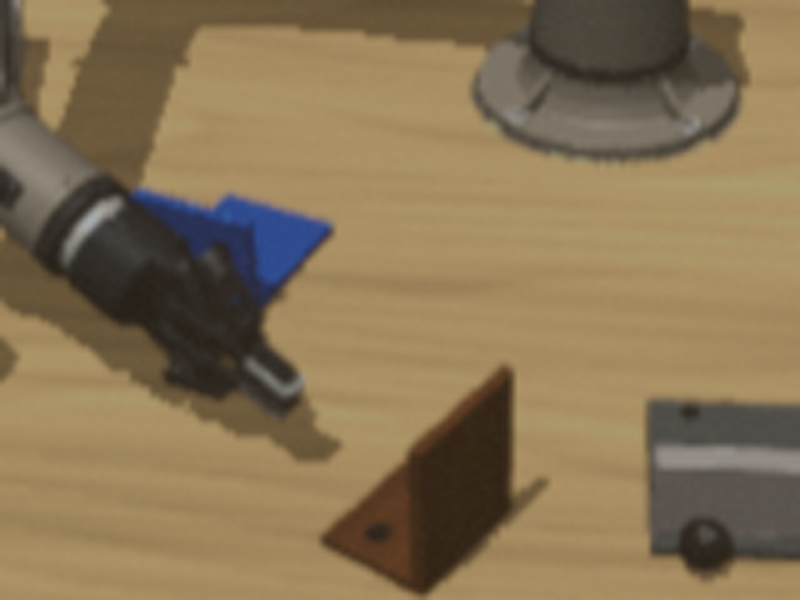

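```bash
python3 -c "
from plan import *
o=r.get_obs();R=Ro.from_rotvec(o['orientation'])
plan([.45,-.32,.30],R,step=.045)
plan([.52,-.2,.44],Rt(60),rot=7.5,p0=np.array([.45,-.32,.30]),R0=R)
"
```

```text
rows 4 dist [0.00025431 0.00811951 0.17711623] rot 0.0
[[0.352, -0.006, -0.113], [0.352, -0.006, -0.113], [0.352, -0.006, -0.113], [0.352, -0.006, -0.113]]
[[0.0, 0.0, 0.0], [0.0, 0.0, 0.0], [0.0, 0.0, 0.0], [0.0, 0.0, 0.0]]
rows 10 dist [0.07 0.12 0.14] rot 69.94382119557845
[[0.149, 0.001, 0.069], [0.157, 0.001, 0.05], [0.161, 0.001, 0.031], [0.164, 0.001, 0.011], [0.164, 0.001, -0.009], [0.162, 0.001, -0.029], [0.157, 0.001, -0.049], [0.15, 0.001, -0.067], [0.141, 0.001, -0.085], [0.129, 0.001, -0.102]]
[[0.0002, -0.0583, 0.0003], [0.0002, -0.0583, 0.0003], [0.0002, -0.0583, 0.0003], [0.0002, -0.0583, 0.0003], [0.0002, -0.0583, 0.0003], [0.0002, -0.0583, 0.0003], [0.0002, -0.0583, 0.0003], [0.0002, -0.0583, 0.0003], [0.0002, -0.0583, 0.0003], [0.0002, -0.0583, 0.0003]]
```

>>> apply_moves(dp=[[0.352,-0.006,-0.113],[0.352,-0.006,-0.113],[0.352,-0.006,-0.113],[0.352,-0.006,-0.113],[0.149,0,0.069],[0.157,0,0.05],[0.161,0,0.031],[0.164,0,0.011],[0.164,0,-0.009],[0.162,0,-0.029],[0.157,0,-0.049],[0.15,0,-0.067],[0.141,0,-0.085],[0.129,0,-0.1],[0,0,0],[0,0,0],[0,0,0]], twist=[[0,0,0],[0,0,0],[0,0,0],[0,0,0],[0,-0.058,0],[0,-0.058,0],[0,-0.058,0],[0,-0.058,0],[0,-0.058,0],[0,-0.058,0],[0,-0.058,0],[0,-0.058,0],[0,-0.058,0],[0,-0.058,0],[0,0,0],[0,0,0],[0,0,0]], jaw=[207,207,207,207,180,150,140,140,140,140,140,140,140,140,140,140,140])

```text
clock: 11.4
tcp_pos: [0.5201, -0.1783, 0.4439]
orientation: [2.692, 1.598, -0.044]
contact_force: [-1.3, -0.5, -0.9]
grip_width: 0.0388
```

```bash
python3 -c "
from plan import *
st(); 
save('wrist','w5')
f=load('w5')
P,u,v=cloud(f)
m=(abs(P[:,0]-.6)<.1)&(abs(P[:,1]+.06)<.1)&(P[:,2]>.1)&(P[:,2]<.14)
s=P[m]; print(len(s))
if len(s): print(s.min(0),s.max(0),np.median(s[:,2]),cv2.minAreaRect(s[:,:2].astype(np.float32)*1000))
"
```

```text
t 11.4 q [ 0.9096  0.3578 -0.8762  1.7635  0.3222  1.1801  1.0054] tcp [ 0.5201 -0.1783  0.4439] gp [ 0.5172 -0.1819  0.2889] 
x [ 0.4789  0.8774 -0.0297] z [-0.0187 -0.0236 -0.9995] F [-1.3081 -0.4569 -0.8655] M [ 0.0088 -0.0388 -0.0348] w 0.03880892836841698
2421
[ 0.5527 -0.095   0.1   ] [ 0.6429 -0.0378  0.1272] 0.12361311578213324 ((597.9487915039062, -66.4495849609375), (11.328752517700195, 99.91031646728516), 60.02585983276367)
```

View pics/w5.png

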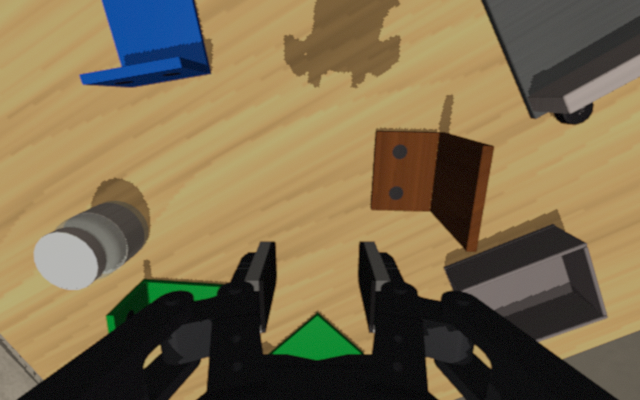

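```bash
python3 -c "
from plan import *
st()
plan([.598,-.0664,.33],Rt(60),step=.03)
"
```

```text
t 11.45 q [ 0.9104  0.3582 -0.8758  1.7638  0.3225  1.1804  1.0051] tcp [ 0.5198 -0.1789  0.4435] gp [ 0.5168 -0.1826  0.2886] 
x [ 0.4799  0.8768 -0.0301] z [-0.0197 -0.0236 -0.9995] F [-0.09    0.4684  0.0761] M [ 0.0165 -0.0385 -0.0013] w 0.03843369127973898
rows 6 dist [ 0.0782  0.1125 -0.1135] rot 2.1895261097049126
[[0.194, 0.021, 0.152], [0.193, 0.02, 0.153], [0.192, 0.019, 0.154], [0.192, 0.018, 0.155], [0.191, 0.018, 0.156], [0.19, 0.017, 0.157]]
[[-0.0004, 0.0024, 0.0018], [-0.0004, 0.0024, 0.0018], [-0.0004, 0.0024, 0.0018], [-0.0004, 0.0024, 0.0018], [-0.0004, 0.0024, 0.0018], [-0.0004, 0.0024, 0.0018]]
```

>>> apply_moves(dp=[[0.194,0.021,0.152],[0.193,0.02,0.153],[0.192,0.019,0.154],[0.192,0.018,0.155],[0.191,0.018,0.15],[0.18,0.017,0.14],[0,0,0],[0,0,0]], twist=[[-0.0004,0.0024,0.0018],[-0.0004,0.0024,0.0018],[-0.0004,0.0024,0.0018],[-0.0004,0.0024,0.0018],[-0.0004,0.0024,0.0018],[-0.0004,0.0024,0.0018],[0,0,0],[0,0,0]], jaw=[140,140,140,140,140,140,140,140])

```text
clock: 12.25
tcp_pos: [0.5956, -0.0815, 0.3184]
orientation: [-2.726, -1.523, 0.007]
contact_force: [0.5, -1.5, -0.5]
grip_width: 0.0386
```

```bash
python3 -c "
from plan import *
st()
plan([.598,-.0664,.27],Rt(60),step=.03)
save('wrist','w6')
f=load('w6')
P,u,v=cloud(f)
m=(abs(P[:,0]-.6)<.1)&(abs(P[:,1]+.06)<.1)&(P[:,2]>.115)&(P[:,2]<.135)&(v<300)
s=P[m]; print(len(s))
if len(s): print(s.min(0),s.max(0),np.median(s[:,2]),cv2.minAreaRect(s[:,:2].astype(np.float32)*1000))
"
```

```text
t 12.25 q [ 0.622   0.5816 -0.8013  1.7708  0.4668  1.0065  0.6608] tcp [ 0.5956 -0.0815  0.3184] gp [ 0.5936 -0.0793  0.1634] 
x [0.5245 0.8514 0.0055] z [-0.0129  0.0144 -0.9998] F [ 0.5007 -1.4618 -0.5352] M [-0.0356  0.0484 -0.0108] w 0.0386495963817618
rows 2 dist [ 0.0024  0.0151 -0.0484] rot 1.9694315141667884
[[0.058, -0.021, 0.202], [0.059, -0.022, 0.202]]
[[-0.0044, -0.0014, -0.0068], [-0.0044, -0.0014, -0.0068]]
3165
[ 0.5529 -0.0892  0.115 ] [ 0.6336 -0.0373  0.1272] 0.12512079383933303 ((593.2312622070312, -63.05134582519531), (10.118684768676758, 88.53234100341797), 60.22578811645508)
```

View pics/w6.png

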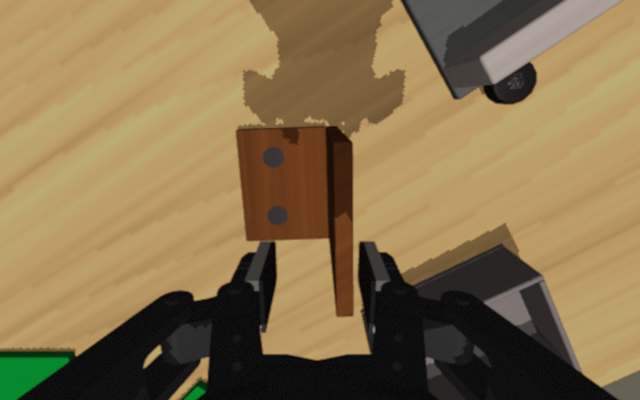

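>>> apply_moves(dp=[[0.058,-0.021,0],[0.059,-0.022,0.05],[0,0,0],[0,0,0]], twist=[[-0.0044,-0.0014,-0.0068],[-0.0044,-0.0014,-0.0068],[0,0,0],[0,0,0]], jaw=[140,140,140,140])

```text
clock: 12.7
tcp_pos: [0.5977, -0.0693, 0.3135]
orientation: [2.72, 1.565, 0.002]
contact_force: [-0.5, -0.5, -0.2]
grip_width: 0.0386
```

```bash
python3 -c "
from plan import *
st()
plan([.598,-.0664,.268],Rt(60),step=.02)
"
```

```text
t 12.7 q [ 0.5951  0.5832 -0.7963  1.7797  0.4948  0.987   0.645 ] tcp [ 0.5977 -0.0693  0.3135] gp [ 0.5982 -0.0697  0.1585] 
x [ 0.5025  0.8646 -0.0008] z [ 0.0028 -0.0025 -1.    ] F [-0.5425 -0.4893 -0.2219] M [-0.0306 -0.0013  0.0068] w 0.03859384270233185
rows 3 dist [ 0.0003  0.0029 -0.0455] rot 0.2720935861536668
[[0.007, -0.004, 0.126], [0.007, -0.004, 0.126], [0.007, -0.004, 0.126]]
[[0.0006, 0.0001, -0.0005], [0.0006, 0.0001, -0.0005], [0.0006, 0.0001, -0.0005]]
```

>>> apply_moves(dp=[[0.007,-0.004,0.126],[0.007,-0.004,0.126],[0.007,-0.004,0.126],[0,0,0],[0,0,0]], twist=[[0,0,0],[0,0,0],[0,0,0],[0,0,0],[0,0,0]], jaw=[140,140,140,140,140])

```text
clock: 13.2
tcp_pos: [0.5973, -0.0667, 0.2632]
orientation: [2.72, 1.565, -0.001]
contact_force: [0.5, 0.1, 0.1]
grip_width: 0.0384
```

```bash
python3 -c "
from plan import *
st()
"
```

```text
t 13.2 q [ 0.56    0.6425 -0.756   1.8141  0.5531  0.9073  0.5945] tcp [ 0.5973 -0.0667  0.2632] gp [ 0.5975 -0.0671  0.1082] 
x [ 0.5027  0.8644 -0.002 ] z [ 0.0012 -0.003  -1.    ] F [0.4889 0.1224 0.118 ] M [-0.0006  0.028   0.0389] w 0.038398483436596
```

>>> apply_moves(dp=[[0,0,0],[0,0,0],[0,0,0],[0,0,0],[0,0,0],[0,0,-0.15],[0,0,-0.25],[0,0,-0.25],[0,0,-0.25],[0,0,0],[0,0,0]], twist=[[0,0,0],[0,0,0],[0,0,0],[0,0,0],[0,0,0],[0,0,0],[0,0,0],[0,0,0],[0,0,0],[0,0,0],[0,0,0]], jaw=[255,255,255,255,255,255,255,255,255,255,255], grip_force=60)

```text
clock: 14.3
tcp_pos: [0.5968, -0.0658, 0.3811]
orientation: [2.719, 1.566, 0.002]
contact_force: [-0.4, -0.1, -1.9]
grip_width: 0.0091
```

```bash
python3 -c "
from plan import *
st()
save('scene','s6',(220,130,440,270),3.6)
"
```

```text
t 14.3 q [ 0.6266  0.5088 -0.8419  1.723   0.4239  1.0987  0.6958] tcp [ 0.5968 -0.0658  0.3811] gp [ 0.5973 -0.0663  0.2261] 
x [ 0.502   0.8648 -0.001 ] z [ 0.003  -0.0028 -1.    ] F [-0.3605 -0.1084 -1.8543] M [ 0.0008 -0.0045  0.0331] w 0.009085714669416753
```

View pics/s6.png

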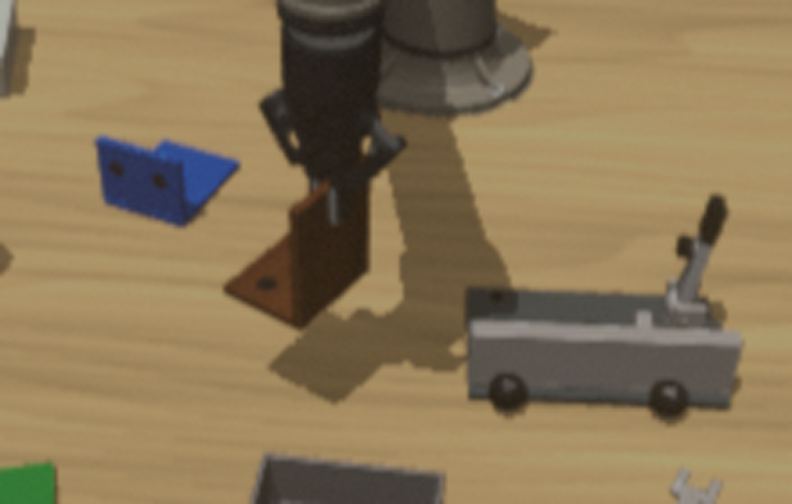

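```bash
python3 -c "
from plan import *
plan([.50,.10,.40],Rt(2.5),rot=7.5)
"
```

```text
rows 8 dist [-0.09715398  0.16561589  0.01865141] rot 57.38256437725805
[[0.098, -0.174, -0.02], [0.076, -0.185, -0.02], [0.052, -0.193, -0.02], [0.028, -0.198, -0.02], [0.003, -0.2, -0.02], [-0.022, -0.199, -0.02], [-0.047, -0.194, -0.02], [-0.071, -0.187, -0.02]]
[[0.0003, -0.0001, 0.0598], [0.0003, -0.0001, 0.0598], [0.0003, -0.0001, 0.0598], [0.0003, -0.0001, 0.0598], [0.0003, -0.0001, 0.0598], [0.0003, -0.0001, 0.0598], [0.0003, -0.0001, 0.0598], [0.0003, -0.0001, 0.0598]]
```

>>> apply_moves(dp=[[0.098,-0.174,-0.02],[0.076,-0.185,-0.02],[0.052,-0.193,-0.02],[0.028,-0.198,-0.02],[0.003,-0.2,-0.02],[-0.022,-0.199,-0.02],[-0.047,-0.194,-0.02],[-0.071,-0.187,-0.02],[0,0,0],[0,0,0],[0,0,0]], twist=[[0,0,0.06],[0,0,0.06],[0,0,0.06],[0,0,0.06],[0,0,0.06],[0,0,0.06],[0,0,0.06],[0,0,0.06],[0,0,0],[0,0,0],[0,0,0]], jaw=[255,255,255,255,255,255,255,255,255,255,255])

```text
clock: 15.45
tcp_pos: [0.4957, 0.1049, 0.391]
orientation: [3.138, -0.001, -0.023]
contact_force: [-0.5, -1.4, -1.9]
grip_width: 0.0094
```

```bash
python3 -c "
from plan import *
st()
save('wrist','w7');save('top','t7',(200,170,320,260),6)
"
```

```text
t 15.45 q [ 0.2846  0.3005 -0.7284  1.9234  0.2304  1.0182 -0.5472] tcp [0.4957 0.1049 0.391 ] gp [0.4935 0.1043 0.236 ] 
x [ 0.9999 -0.0007 -0.0147] z [-0.0147 -0.0037 -0.9999] F [-0.5053 -1.3772 -1.8668] M [-0.0118 -0.0588 -0.0865] w 0.009445148009418846
```

View pics/w7.png

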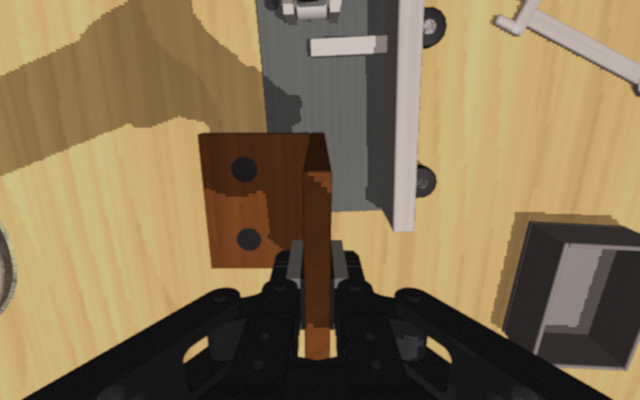

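View pics/t7.png

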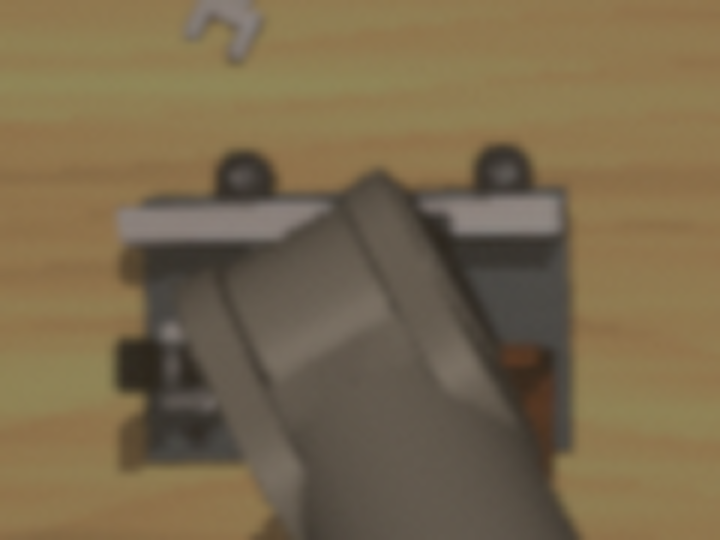

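```bash
python3 -c "
from plan import *
f=load('w7'); P,u,v=cloud(f)
m=(P[:,2]>.068)&(P[:,2]<.08)&(u>380)&(u<430)&(v<240)&(v>5); s=P[m]; print('fence',len(s),np.median(s[:,2]),cv2.minAreaRect(s[:,:2].astype(np.float32)*1000))
# fence face: per y-bin min x
for y0 in np.arange(.06,.26,.03):
  k=s[(abs(s[:,1]-y0)<.01)]; 
  if len(k)>5: print(y0,np.percentile(k[:,0],[2,50,98]))
m=(P[:,2]>.025)&(P[:,2]<.034)&(u>305)&(u<390)&(v<62)&(v>30); s=P[m]; print('stop',len(s),np.median(s[:,2]),s.min(0),s.max(0),cv2.minAreaRect(s[:,:2].astype(np.float32)*1000))
m=(P[:,2]>.008)&(P[:,2]<.016)&(u>255)&(u<395)&(v<215); s=P[m]; print('base',len(s),np.median(s[:,2]),s.min(0),s.max(0))
m=(u>195)&(u<300)&(v>130)&(v<272)&(P[:,2]>.1)&(P[:,2]<.2); s=P[m]; print('short',len(s),np.median(s[:,2]),np.percentile(s[:,2],[2,98]),cv2.minAreaRect(s[:,:2].astype(np.float32)*1000))
m=(u>295)&(u<335)&(v>165)&(v<365)&(P[:,2]>.22)&(P[:,2]<.28); s=P[m]; print('top',len(s),np.median(s[:,2]),cv2.minAreaRect(s[:,:2].astype(np.float32)*1000))
"
```

```text
fence 5590 0.0741445169554277 ((566.7384643554688, 150.2532958984375), (20.84154510498047, 187.59326171875), 2.365687370300293)
0.06 [0.56044843 0.56965468 0.57957179]
0.09 [0.5591966  0.56835641 0.57877086]
0.12 [0.55802696 0.56736416 0.57731228]
0.15 [0.55678635 0.56593043 0.57619153]
0.18 [0.55549146 0.56455209 0.57470687]
0.21 [0.55415709 0.56337029 0.57355825]
0.24 [0.55303008 0.56226379 0.5723429 ]
stop 1443 0.0301098493382832 [0.48398437 0.20774234 0.02521786] [0.55444484 0.23389053 0.03388866] ((519.0134887695312, 219.45936584472656), (70.23937225341797, 26.1700496673584), 2.229121685028076)
base 17788 0.012228221665164324 [0.43252608 0.05416299 0.00897271] [0.56098719 0.26302555 0.015966  ]
short 12474 0.13909353021035553 [0.13756787 0.14044543] ((445.8014221191406, 103.56690979003906), (68.62138366699219, 100.33660125732422), 0.05370836332440376)
top 6464 0.2534309421444069 ((492.2864685058594, 115.87754821777344), (76.9752197265625, 17.33263397216797), 86.4306411743164)
```

```bash
python3 -c "
from plan import *
f=load('w7'); P,u,v=cloud(f)
m=(u>315)&(u<380)&(v<70)&(v>25)
for uu in (325,345,365):
  for vv in range(30,66,2):
    k=(u==uu)&(v==vv); print(uu,vv,P[k][0].round(4) if k.any() else None)
show(f['color'][:,:,::-1],'w7c',(250,0,450,240),2.5)
" | awk '$2>34 && $1!=345'
```

```text
325 36 [0.4979 0.2321 0.0122]
325 38 [0.4977 0.2277 0.0294]
325 40 [0.4977 0.226  0.0294]
325 42 [0.4977 0.2242 0.0307]
325 44 [0.4978 0.2226 0.0299]
325 46 [0.4978 0.221  0.0299]
325 48 [0.4978 0.2191 0.0309]
325 50 [0.4978 0.2175 0.0307]
325 52 [0.4978 0.2159 0.0301]
325 54 [0.4978 0.2142 0.0297]
325 56 [0.4979 0.2129 0.0263]
325 58 [0.498  0.2125 0.0123]
325 60 [0.498  0.2107 0.0127]
325 62 [0.498  0.209  0.0116]
325 64 [0.498  0.2072 0.0107]
365 36 [0.534  0.2293 0.0295]
365 38 [0.534  0.2275 0.0299]
365 40 [0.5341 0.2259 0.0298]
365 42 [0.5342 0.2242 0.0299]
365 44 [0.5341 0.2224 0.0307]
365 46 [0.5343 0.2209 0.0301]
365 48 [0.5343 0.2192 0.0303]
365 50 [0.5346 0.2177 0.0288]
365 52 [0.5344 0.2157 0.0308]
365 54 [0.535  0.2145 0.0264]
365 56 [0.5367 0.2142 0.0129]
365 58 [0.5369 0.2125 0.0118]
365 60 [0.537  0.2107 0.0116]
365 62 [0.5369 0.2088 0.013 ]
365 64 [0.5371 0.2071 0.0121]
```

```bash
cat >> plan.py <<'E'
C=np.array([.5539,.2156]);A=2.36
ex=np.array([np.cos(np.radians(A)),np.sin(np.radians(A))]);ey=np.array([-ex[1],ex[0]])
def fx(dx,dy,z):  # mid-leg tcp for bracket origin at fence coords dx,dy-50 ; TCP z
    return np.r_[C+(dx-.005)*ex+(dy-.05)*ey,z]
def rel():
    o=r.get_obs(); g=o['tcp_pos']; d=g[:2]-C; print('fence-rel tcp (mid leg home -5,-50):',1000*d@ex,1000*d@ey,'z',g[2],'F fix',o['contact_force'][:2]@ex,o['contact_force'][:2]@ey,o['contact_force'][2],'M',o['moment'])
E
python3 -c "
from plan import *
plan(fx(-.02,-.012,.32),Rt(A),step=.025)
"
```

```text
rows 4 dist [ 0.03544297  0.04828584 -0.07100093] rot 2.633007557908674
[[0.076, -0.101, 0.146], [0.076, -0.1, 0.147], [0.077, -0.099, 0.147], [0.077, -0.098, 0.148]]
[[0.0004, 0.0018, -0.0052], [0.0004, 0.0018, -0.0052], [0.0004, 0.0018, -0.0052], [0.0004, 0.0018, -0.0052]]
```

>>> apply_moves(dp=[[0.07,-0.1,0.146],[0.07,-0.1,0.147],[0.07,-0.099,0.147],[0.07,-0.098,0.13],[0,0,0],[0,0,0]], twist=[[0.0004,0.0018,-0.0052],[0.0004,0.0018,-0.0052],[0.0004,0.0018,-0.0052],[0.0004,0.0018,-0.0052],[0,0,0],[0,0,0]], jaw=[255,255,255,255,255,255])

```text
clock: 16.15
tcp_pos: [0.5328, 0.1473, 0.3187]
orientation: [3.14, 0.054, 0.0]
contact_force: [-0.1, -0.2, -2.6]
grip_width: 0.0091
```

```bash
python3 -c "
from plan import *
st();rel()
save('wrist','w8')
plan(fx(-.015,-.01,.283),Rt(A),step=.015)
f=load('w8'); P,u,v=cloud(f)
m=(P[:,2]>.068)&(P[:,2]<.08)&(u>350)&(P[:,0]<.6); s=P[m]; print('fence',len(s),np.median(s[:,2]),cv2.minAreaRect(s[:,:2].astype(np.float32)*1000))
m=(P[:,2]>.05)&(P[:,2]<.067)&(P[:,0]<.54)&(P[:,0]>.43)&(abs(P[:,1]-.15)<.07); s=P[m]; print('short',len(s),np.percentile(s[:,2],[2,50,98]),cv2.minAreaRect(s[:,:2].astype(np.float32)*1000))
"
```

```text
t 16.15 q [ 0.1546  0.4647 -0.6837  1.8952  0.3687  0.9101 -0.6732] tcp [0.5328 0.1473 0.3187] gp [0.5329 0.1471 0.1637] 
x [0.9994 0.0346 0.0002] z [ 0.0003 -0.0016 -1.    ] F [-0.0551 -0.174  -2.6229] M [0.0272 0.0367 0.0065] w 0.009088893364850135
fence-rel tcp (mid leg home -5,-50): -23.87434621743509 -67.36711184303293 z 0.31865737967376373 F fix -0.062180401999974245 -0.17162107405600827 -2.622933691770065 M [0.0272 0.0367 0.0065]
rows 3 dist [ 0.0037  0.0076 -0.0358] rot 0.4031069881092148
[[0.011, -0.021, 0.099], [0.011, -0.021, 0.099], [0.011, -0.021, 0.099]]
[[0.0003, -0.0001, -0.0011], [0.0003, -0.0001, -0.0011], [0.0003, -0.0001, -0.0011]]
fence 8634 0.07416875640181103 ((565.748291015625, 178.49253845214844), (20.448394775390625, 193.65834045410156), 2.400381565093994)
short 12113 [0.0645 0.066  0.0669] ((494.87274169921875, 145.00927734375), (85.49534606933594, 100.7590560913086), 2.030449151992798)
```

View pics/w8.png

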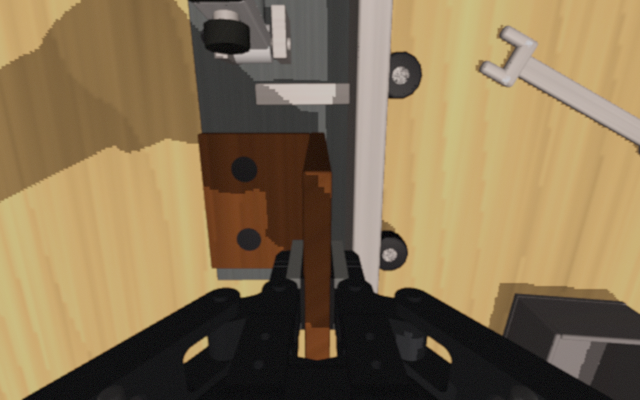

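>>> apply_moves(dp=[[0,-0.02,0.1],[0,-0.02,0.1],[0,-0.02,0.1],[0,0,0],[0,0,0]], twist=[[0.0003,0,-0.0011],[0.0003,0,-0.0011],[0.0003,0,-0.0011],[0,0,0],[0,0,0]], jaw=[255,255,255,255,255])

```text
clock: 16.7
tcp_pos: [0.5325, 0.1527, 0.2808]
orientation: [3.14, 0.061, 0.003]
contact_force: [-0.1, -0.1, -2.0]
grip_width: 0.0096
```

```bash
python3 -c "
from plan import *
st();rel()
"
```

```text
t 16.7 q [ 0.1198  0.5161 -0.6567  1.9208  0.4179  0.8419 -0.7189] tcp [0.5325 0.1527 0.2808] gp [0.5328 0.1526 0.1258] 
x [0.9992 0.0389 0.0019] z [ 0.0019 -0.0008 -1.    ] F [-0.0756 -0.0812 -1.9732] M [ 0.0219 -0.0133  0.0176] w 0.009577998486228182
fence-rel tcp (mid leg home -5,-50): -23.9871879823208 -61.92381250724447 z 0.2808259957128659 F fix -0.07891447721245157 -0.07803955442699001 -1.9731568975846734 M [ 0.0219 -0.0133  0.0176]
```

>>> apply_moves(dp=[[0,0,0.02],[0,0,0.015],[0,0,0.01],[0,0,0]], twist=[[0,0.0005,0],[0,0.0005,0],[0,0,0],[0,0,0]], jaw=[255,255,255,255])

```text
clock: 17.1
tcp_pos: [0.5328, 0.1529, 0.2758]
orientation: [3.14, 0.061, 0.009]
contact_force: [0.1, -0.1, -2.3]
grip_width: 0.009
```

```bash
python3 -c "
from plan import *
st();rel()
"
```

```text
t 17.1 q [ 0.1153  0.5224 -0.6516  1.9247  0.4268  0.8296 -0.7263] tcp [0.5328 0.1529 0.2758] gp [0.5336 0.1528 0.1208] 
x [0.9992 0.0389 0.0055] z [ 0.0055 -0.0005 -1.    ] F [ 0.1474 -0.1442 -2.3287] M [ 0.0078 -0.011   0.0228] w 0.009049852393076617
fence-rel tcp (mid leg home -5,-50): -23.691148701637367 -61.82439896958459 z 0.2757504111678454 F fix 0.14135068535087586 -0.15009898250777925 -2.3287257574380984 M [ 0.0078 -0.011   0.0228]
```

>>> apply_moves(dp=[[0,0,0.008],[0,0,0.012],[0,0,0.012],[0,0,0]], twist=[[0,-0.0013,0],[0,-0.0013,0],[0,0,0],[0,0,0]], jaw=[255,255,255,255])

```text
clock: 17.5
tcp_pos: [0.5338, 0.1533, 0.2752]
orientation: [3.139, 0.06, 0.004]
contact_force: [0.6, 0.0, -1.5]
grip_width: 0.0093
```

```bash
python3 -c "
from plan import *
st();rel()
"
```

```text
t 17.5 q [ 0.1137  0.5253 -0.6507  1.9214  0.4269  0.8332 -0.727 ] tcp [0.5338 0.1533 0.2752] gp [0.5343 0.1531 0.1202] 
x [0.9993 0.0381 0.0028] z [ 0.0028 -0.0017 -1.    ] F [ 0.5702  0.0496 -1.4536] M [ 0.0422 -0.0538 -0.0001] w 0.00930438307780481
fence-rel tcp (mid leg home -5,-50): -22.61847137212364 -61.396962937350374 z 0.2752164193106475 F fix 0.5717412724393343 0.02612884530317918 -1.4535897361997947 M [ 0.0422 -0.0538 -0.0001]
```

>>> apply_moves(dp=[[0,0,0.015],[0,0,0.015],[0,0,0.0]], twist=[[0,-0.0013,0],[0,0,0],[0,0,0]], jaw=[255,255,255])

```text
clock: 17.8
tcp_pos: [0.5348, 0.1539, 0.2752]
orientation: [3.138, 0.058, 0.004]
contact_force: [-0.2, -0.4, -2.4]
grip_width: 0.0093
```

```bash
python3 -c "
from plan import *
st();rel()
"
```

```text
t 17.8 q [ 0.1116  0.5266 -0.6494  1.9187  0.4281  0.8351 -0.7288] tcp [0.5348 0.1539 0.2752] gp [0.5353 0.1534 0.1202] 
x [0.9993 0.0372 0.0028] z [ 0.0029 -0.003  -1.    ] F [-0.1698 -0.3747 -2.37  ] M [ 0.0696 -0.0443 -0.0146] w 0.009301424717229735
fence-rel tcp (mid leg home -5,-50): -21.597361366507922 -60.89531697250492 z 0.2752072061896647 F fix -0.18511408492253276 -0.36734275372660646 -2.3700012168440656 M [ 0.0696 -0.0443 -0.0146]
```

>>> apply_moves(dp=[[0,0.0,0.03],[0,0,0]], twist=[[0.001,-0.0013,0],[0,0,0]], jaw=[255,255])

```text
clock: 18.0
tcp_pos: [0.5364, 0.1541, 0.2755]
orientation: [3.138, 0.057, 0.007]
contact_force: [0.6, 0.3, -2.5]
grip_width: 0.0092
```

```bash
python3 -c "
from plan import *
st();rel()
"
```

```text
t 18.0 q [ 0.111   0.5278 -0.6486  1.9155  0.4288  0.8356 -0.7292] tcp [0.5364 0.1541 0.2755] gp [0.5371 0.1537 0.1205] 
x [0.9993 0.0361 0.0043] z [ 0.0044 -0.0026 -1.    ] F [ 0.6404  0.2962 -2.4816] M [ 0.0235 -0.0059  0.0005] w 0.009198754908455651
fence-rel tcp (mid leg home -5,-50): -20.031685356841873 -60.7506111728974 z 0.27551797507662823 F fix 0.6520884288493277 0.2695868740535677 -2.4816256405298422 M [ 0.0235 -0.0059  0.0005]
```

>>> apply_moves(dp=[[0,0.0,0.03],[0,0,0.03],[0,0,0.03]], twist=[[0,0,0],[0,0,0],[0,0,0]], jaw=[255,255,255])

```text
clock: 18.3
tcp_pos: [0.5382, 0.1553, 0.2746]
orientation: [3.133, 0.052, 0.015]
contact_force: [-14.0, -7.2, 43.9]
grip_width: 0.0095
```

```bash
python3 -c "
from plan import *
st();rel()
"
```

```text
t 18.3 q [ 0.1034  0.5301 -0.643   1.9127  0.4374  0.8346 -0.7398] tcp [0.5382 0.1553 0.2746] gp [0.5397 0.1541 0.1196] 
x [0.9994 0.0333 0.0092] z [ 0.0095 -0.0078 -0.9999] F [-13.9949  -7.1587  43.9235] M [-1.3294  4.2387  0.0972] w 0.00946775376541157
fence-rel tcp (mid leg home -5,-50): -18.170742775432277 -59.58163632392419 z 0.2745928722422126 F fix -14.277845874826502 -6.576309772288862 43.923544622446286 M [-1.3294  4.2387  0.0972]
```

>>> apply_moves(dp=[[0,0.0,-0.01],[0,0,-0.01],[0,0,0],[0,0,0]], twist=[[0.0018,-0.0022,-0.0015],[0.0018,-0.0022,-0.0015],[0,0,0],[0,0,0]], jaw=[255,255,255,255])

```text
clock: 18.7
tcp_pos: [0.5379, 0.1553, 0.2765]
orientation: [3.141, 0.063, -0.001]
contact_force: [0.3, 0.3, -2.2]
grip_width: 0.0093
```

```bash
python3 -c "
from plan import *
st();rel()
save('wrist','w9')
"
```

```text
t 18.7 q [ 0.1126  0.5308 -0.652   1.9091  0.4238  0.8429 -0.7214] tcp [0.5379 0.1553 0.2765] gp [0.5378 0.1552 0.1215] 
x [ 0.9992  0.04   -0.0007] z [-0.0007 -0.0002 -1.    ] F [ 0.3039  0.2917 -2.1886] M [-0.0323 -0.0175  0.0671] w 0.009313924661389203
fence-rel tcp (mid leg home -5,-50): -18.47826812867708 -59.615031163874676 z 0.2764583499904738 F fix 0.3156186290518884 0.27896288582078166 -2.188639098215678 M [-0.0323 -0.0175  0.0671]
```

View pics/w9.png

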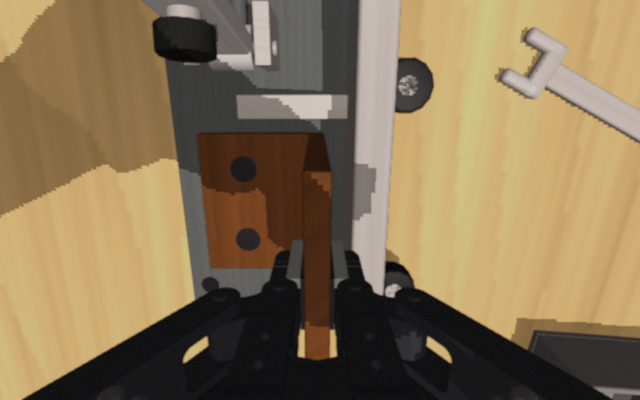

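>>> apply_moves(dp=[[0.03,-0.02,0],[0.03,-0.02,0],[0.01,-0.01,0],[0,0,0]], twist=[[0,0,0],[0,0,0],[0,0,0],[0,0,0]], jaw=[255,255,255,255])

```text
clock: 19.15
tcp_pos: [0.5467, 0.162, 0.2749]
orientation: [3.141, 0.063, -0.004]
contact_force: [0.4, -0.0, -2.9]
grip_width: 0.0094
```

```bash
python3 -c "
from plan import *
st();rel()
"
```

```text
t 19.15 q [ 0.0989  0.5474 -0.6474  1.8851  0.4281  0.8537 -0.7267] tcp [0.5467 0.162  0.2749] gp [0.5463 0.162  0.1199] 
x [ 0.9992  0.0399 -0.0028] z [-0.0028 -0.0002 -1.    ] F [ 0.4057 -0.0363 -2.9485] M [0.0334 0.0194 0.0184] w 0.009396496302399145
fence-rel tcp (mid leg home -5,-50): -9.396446360118643 -53.25199522753693 z 0.27492954261111274 F fix 0.4038285107336288 -0.05294832561263333 -2.9484603509535092 M [0.0334 0.0194 0.0184]
```

>>> apply_moves(dp=[[0.015,0,-0.003],[0.015,0,-0.003]], twist=[[0,0.0012,0],[0,0,0]], jaw=[255,255])

```text
clock: 19.35
tcp_pos: [0.5503, 0.1623, 0.2755]
orientation: [3.141, 0.063, -0.001]
contact_force: [-0.1, 0.4, -1.6]
grip_width: 0.0091
```

```bash
python3 -c "
from plan import *
st();rel()
"
```

```text
t 19.35 q [ 0.098   0.5509 -0.6458  1.8772  0.43    0.8565 -0.7247] tcp [0.5503 0.1623 0.2755] gp [0.5503 0.1622 0.1205] 
x [ 0.9992  0.0402 -0.0005] z [-0.0005 -0.0002 -1.    ] F [-0.0964  0.375  -1.5957] M [-0.0124  0.0168  0.0261] w 0.00907386914214049
fence-rel tcp (mid leg home -5,-50): -5.749637258870627 -53.13528729326611 z 0.2754788764316446 F fix -0.08085003104643974 0.3786284493787064 -1.5957017338067112 M [-0.0124  0.0168  0.0261]
```

>>> apply_moves(dp=[[0.008,0,0],[0.008,0,0]], twist=[[0,0,0],[0,0,0]], jaw=[255,255])

```text
clock: 19.55
tcp_pos: [0.5523, 0.1623, 0.2756]
orientation: [3.141, 0.063, -0.001]
contact_force: [-3.4, -0.2, 0.5]
grip_width: 0.0091
```

```bash
python3 -c "
from plan import *
st();rel()
"
```

```text
t 19.55 q [ 0.0977  0.5534 -0.6451  1.8724  0.4304  0.8593 -0.7232] tcp [0.5523 0.1623 0.2756] gp [0.5522 0.1623 0.1206] 
x [ 0.9992  0.0401 -0.0009] z [-0.0009 -0.0004 -1.    ] F [-3.3766 -0.1517  0.5151] M [0.0579 0.7823 0.047 ] w 0.00914862770800897
fence-rel tcp (mid leg home -5,-50): -3.744012419183683 -53.169487742780355 z 0.27559619264139906 F fix -3.3800200693670623 -0.012515345559370865 0.5151416019820645 M [0.0579 0.7823 0.047 ]
```

>>> apply_moves(dp=[[0,-0.012,0],[0,-0.01,0]], twist=[[0,0,0],[0,0,0]], jaw=[255,255])

```text
clock: 19.75
tcp_pos: [0.5522, 0.1648, 0.2755]
orientation: [3.14, 0.062, -0.002]
contact_force: [-0.1, -0.4, -1.1]
grip_width: 0.0093
```

```bash
python3 -c "
from plan import *
st();rel()
"
```

```text
t 19.75 q [ 0.093   0.5544 -0.6449  1.871   0.4309  0.8604 -0.7279] tcp [0.5522 0.1648 0.2755] gp [0.552  0.1646 0.1205] 
x [ 0.9992  0.0398 -0.0013] z [-0.0013 -0.0009 -1.    ] F [-0.1371 -0.3581 -1.1323] M [ 0.0156 -0.0062  0.0061] w 0.009292171581389648
fence-rel tcp (mid leg home -5,-50): -3.7964469078117404 -50.71030687040143 z 0.27548322464805586 F fix -0.15174994118910579 -0.35211527675967025 -1.1323068727203345 M [ 0.0156 -0.0062  0.0061]
```

>>> apply_moves(dp=[[0.002,-0.008,0],[0.002,-0.008,0]], twist=[[0,0,0],[0,0,0]], jaw=[255,255])

```text
clock: 19.95
tcp_pos: [0.5524, 0.1663, 0.2753]
orientation: [3.139, 0.062, -0.003]
contact_force: [-0.8, -2.4, 1.2]
grip_width: 0.009
```

```bash
python3 -c "
from plan import *
st();rel()
"
```

```text
t 19.95 q [ 0.0894  0.5556 -0.6441  1.8691  0.4318  0.8627 -0.7309] tcp [0.5524 0.1663 0.2753] gp [0.5521 0.166  0.1203] 
x [ 0.9992  0.0398 -0.0022] z [-0.0021 -0.0025 -1.    ] F [-0.8371 -2.3771  1.1758] M [-0.7315  0.2896  0.0633] w 0.0089849420093813
fence-rel tcp (mid leg home -5,-50): -3.529934760329934 -49.148211958712345 z 0.27532706504207594 F fix -0.9342490864663572 -2.340660821203306 1.1757694548575117 M [-0.7315  0.2896  0.0633]
```

>>> apply_moves(dp=[[0.006,-0.005,0.008],[0.006,-0.005,0.008]], twist=[[0,0.0008,0],[0,0,0]], jaw=[255,255])

```text
clock: 20.15
tcp_pos: [0.5528, 0.167, 0.2747]
orientation: [3.134, 0.062, -0.006]
contact_force: [-8.7, -5.2, 17.1]
grip_width: 0.0095
```

```bash
python3 -c "
from plan import *
st();rel()
save('wrist','w10')
f=load('w10'); P,u,v=cloud(f)
m=(P[:,2]>.018)&(P[:,2]<.028)&(P[:,0]<.55)&(P[:,0]>.43)&(abs(P[:,1]-.15)<.067)&(u>190)&(u<305)&(v>128); s=P[m]; print('short',len(s),np.percentile(s[:,2],[2,50,98]),cv2.minAreaRect(s[:,:2].astype(np.float32)*1000))
"
```

```text
t 20.15 q [ 0.0854  0.5574 -0.6418  1.8673  0.4345  0.8663 -0.7346] tcp [0.5528 0.167  0.2747] gp [0.5522 0.166  0.1197] 
x [ 0.9992  0.0393 -0.0039] z [-0.0036 -0.0067 -1.    ] F [-8.7023 -5.2398 17.0872] M [-1.056   1.9164  0.0897] w 0.009473632791396921
fence-rel tcp (mid leg home -5,-50): -3.120585079389596 -48.485513992993816 z 0.27467860275521955 F fix -8.91069123680592 -4.877030242271862 17.087209366854186 M [-1.056   1.9164  0.0897]
short 12735 [0.0213 0.0226 0.024 ] ((506.7484130859375, 163.05532836914062), (72.07341003417969, 100.08047485351562), 1.7221217155456543)
```

View pics/w10.png

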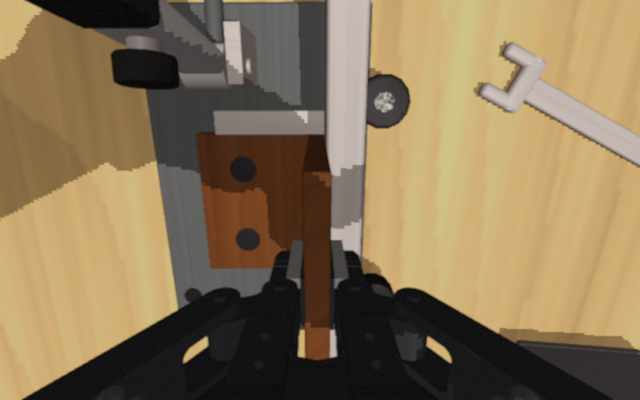

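>>> apply_moves(dp=[[-0.001,0.001,-0.004],[0,0,0],[0,0,0],[0,0,0],[0,0,0],[0,0,0]], twist=[[0.003,0.0015,0],[0,0,0],[0,0,0],[0,0,0],[0,0,0],[0,0,0]], jaw=[255,255,245,225,180,160])

```text
clock: 20.8
tcp_pos: [0.553, 0.1673, 0.2755]
orientation: [-3.14, -0.062, -0.001]
contact_force: [0.3, -1.1, 0.2]
grip_width: 0.0318
```

```bash
python3 -c "
from plan import *
st();rel()
save('wrist','w11')
"
```

```text
t 20.8 q [ 0.0888  0.5559 -0.6445  1.8683  0.4318  0.8592 -0.7321] tcp [0.553  0.1673 0.2755] gp [0.5531 0.1674 0.1205] 
x [0.9992 0.0393 0.0008] z [ 0.0008  0.0006 -1.    ] F [ 0.3386 -1.1335  0.2463] M [ 0.0071 -0.0338  0.0199] w 0.03177423002314667
fence-rel tcp (mid leg home -5,-50): -2.9001573817089596 -48.22119261775888 z 0.2754951434781351 F fix 0.29162527768765245 -1.1465126024945573 0.24633090754337472 M [ 0.0071 -0.0338  0.0199]
```

View pics/w11.png

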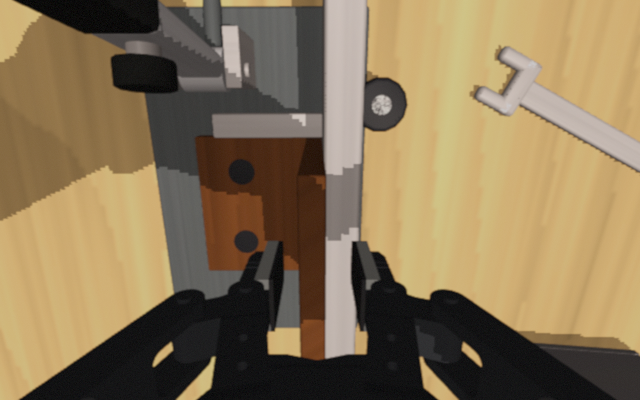

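>>> apply_moves(dp=[[0,0,-0.15],[0,0,-0.3],[0,0,-0.3],[0,0,-0.3],[0,0,-0.1],[0,0,0],[0,0,0]], twist=[[0,0,0],[0,0,0],[0,0,0],[0,0,0],[0,0,0],[0,0,0],[0,0,0]], jaw=[160,160,160,160,160,160,160])

```text
clock: 21.55
tcp_pos: [0.5534, 0.1688, 0.4182]
orientation: [-3.137, -0.064, -0.004]
contact_force: [-1.0, 0.1, -1.0]
grip_width: 0.0318
```

```bash
python3 -c "
from plan import *
st();rel()
save('wrist','w12');save('scene','s12',(330,160,450,260),6)
f=load('w12'); P,u,v=cloud(f)
m=(P[:,2]>.127)&(P[:,2]<.145)&(abs(P[:,0]-.55)<.03); s=P[m]; print('top',len(s),np.median(s[:,2]),cv2.minAreaRect(s[:,:2].astype(np.float32)*1000))
for y0 in (.13,.15,.17,.19):
  k=s[abs(s[:,1]-y0)<.008]
  if len(k): print(y0,np.percentile(k[:,0],[1,99]), 'face exp',C+ (y0-C[1])*ey)
m=(P[:,2]>.018)&(P[:,2]<.027)&(P[:,0]<.545)&(P[:,0]>.43)&(P[:,1]<.214)&(P[:,1]>.08); s=P[m]; print('short',len(s),np.percentile(s[:,2],[2,50,98]),cv2.minAreaRect(s[:,:2].astype(np.float32)*1000))
"
```

```text
t 21.55 q [ 0.1619  0.3947 -0.7262  1.74    0.2863  1.112  -0.6126] tcp [0.5534 0.1688 0.4182] gp [0.5538 0.1694 0.2632] 
x [0.9992 0.0408 0.0026] z [ 0.0025  0.004  -1.    ] F [-1.0113  0.0688 -1.0356] M [-0.0174  0.0511  0.0006] w 0.03178904624701435
fence-rel tcp (mid leg home -5,-50): -2.3938596373737875 -46.78695679835053 z 0.41818474233989944 F fix -1.007650199935598 0.11038857135326775 -1.035602816782089 M [-0.0174  0.0511  0.0006]
top 1565 0.13719234974052952 ((550.8465576171875, 165.22329711914062), (10.011686325073242, 99.97596740722656), 2.3871185779571533)
0.13 [0.5473 0.5568] face exp [0.5574 0.1301]
0.15 [0.5466 0.5564] face exp [0.5566 0.1501]
0.17 [0.546  0.5559] face exp [0.5558 0.17  ]
0.19 [0.5453 0.555 ] face exp [0.555 0.19 ]
short 5549 [0.0207 0.0223 0.0238] ((507.06646728515625, 162.75662231445312), (74.11331176757812, 99.80677795410156), 1.4019787311553955)
```

View pics/w12.png

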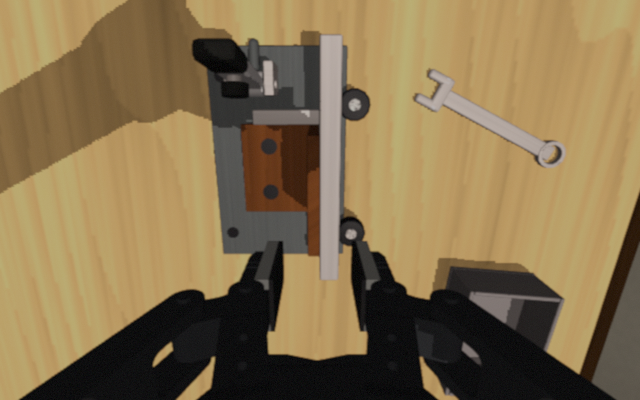

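View pics/s12.png

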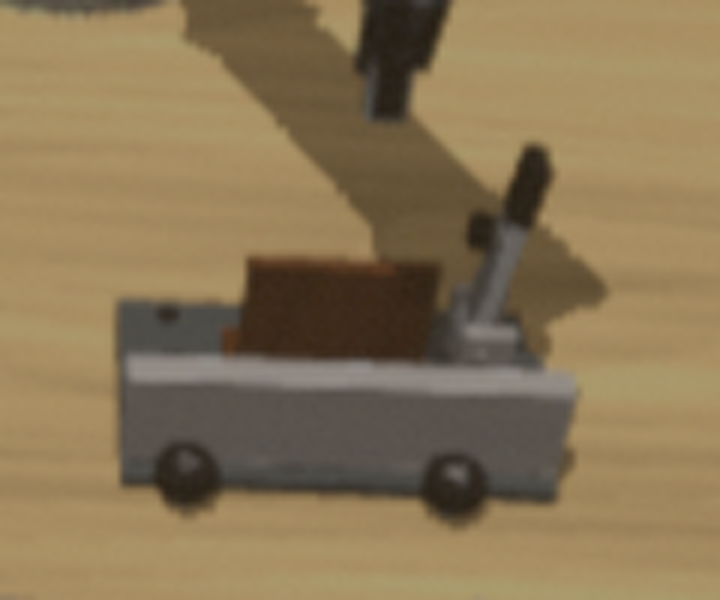

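```bash
python3 -c "
from plan import *
H=C-.067*ex+.040*ey
print(H)
f=load('w12'); P,u,v=cloud(f)
m=(P[:,2]>.1)&(P[:,2]<.18)&(P[:,0]<.52)&(P[:,0]>.44)&(P[:,1]>.22)&(P[:,1]<.32); s=P[m]; print('paddle',len(s),s.min(0),s.max(0),s.mean(0))
T=np.r_[H-.003*ex+.050*ey,.40]; print(T)
plan(T,Rt(A))
"
```

```text
[0.4853097  0.25280714]
paddle 2343 [0.47085463 0.23893111 0.10012371] [0.49940506 0.27472113 0.16852692] [0.48774197 0.26022221 0.14565999]
[0.48025334 0.3026412  0.4       ]
rows 4 dist [-0.07302934  0.13403201 -0.01741392] rot 0.20862415549459243
[[-0.141, -0.285, 0.037], [-0.141, -0.285, 0.037], [-0.141, -0.285, 0.037], [-0.141, -0.285, 0.036]]
[[-0.0004, -0.0001, 0.0], [-0.0004, -0.0001, 0.0], [-0.0004, -0.0001, 0.0], [-0.0004, -0.0001, 0.0]]
```

>>> apply_moves(dp=[[-0.141,-0.285,0.03],[-0.141,-0.285,0.03],[-0.141,-0.285,0.03],[-0.141,-0.285,0.03],[0,0,0],[0,0,0]], twist=[[0,0,0],[0,0,0],[0,0,0],[0,0,0],[0,0,0],[0,0,0]], jaw=[255,255,255,255,255,255])

```text
clock: 22.25
tcp_pos: [0.4777, 0.3039, 0.3931]
orientation: [3.139, 0.058, -0.02]
contact_force: [-0.4, -0.8, -0.3]
grip_width: 0.0001
```

```bash
cat >> plan.py <<'E'
H=C-.067*ex+.040*ey
def hrel():
    o=r.get_obs(); d=o['tcp_pos'][:2]-H; print('hinge-rel tcp mm',1000*d@ex,1000*d@ey,'tipz',1000*(o['tcp_pos'][2]-.173),'F',o['contact_force'][:2]@ex,o['contact_force'][:2]@ey,o['contact_force'][2])
E
python3 -c "
from plan import *
st();hrel()
plan(np.r_[H-.003*ex+.048*ey,.173+.138],Rt(A),step=.03)
"
```

```text
t 22.25 q [-0.0797  0.4135 -0.7622  1.7891  0.3124  1.077  -0.9158] tcp [0.4777 0.3039 0.3931] gp [0.4758 0.3035 0.2381] 
x [ 0.9992  0.0371 -0.0125] z [-0.0124 -0.0025 -0.9999] F [-0.4    -0.8445 -0.2734] M [-0.0557 -0.0531 -0.0442] w 9.88959873789488e-05
hinge-rel tcp mm -5.529080729946732 51.31493538305926 tipz 220.0841087494851 F -0.43443711643833643 -0.827296122318442 -0.2734060060732443
rows 3 dist [ 0.0027 -0.0032 -0.0821] rot 0.7610396962431569
[[0.01, 0.009, 0.228], [0.009, 0.009, 0.228], [0.008, 0.009, 0.228]]
[[0.0003, 0.002, -0.0006], [0.0003, 0.002, -0.0006], [0.0003, 0.002, -0.0006]]
```

>>> apply_moves(dp=[[0.01,0.005,0.22],[0.009,0,0.22],[0.008,0,0.2],[0,0,0],[0,0,0]], twist=[[0.0003,0.002,-0.0006],[0.0003,0.002,-0.0006],[0.0003,0.002,-0.0006],[0,0,0],[0,0,0]], jaw=[255,255,255,255,255])

```text
clock: 22.75
tcp_pos: [0.4827, 0.2988, 0.3111]
orientation: [3.138, 0.056, -0.004]
contact_force: [-1.0, 1.0, 0.9]
grip_width: -0.0002
```

```bash
python3 -c "
from plan import *
st();hrel();save('wrist','w13');save('scene','s13',(330,140,490,260),5)
"
```

```text
t 22.75 q [-0.1176  0.5077 -0.7106  1.8634  0.4089  0.9255 -0.9832] tcp [0.4827 0.2988 0.3111] gp [0.4823 0.2983 0.1561] 
x [ 0.9994  0.0356 -0.0029] z [-0.0027 -0.0035 -1.    ] F [-1.0052  1.0258  0.8538] M [ 0.0342 -0.0145  0.0427] w -0.00020168944051987425
hinge-rel tcp mm -0.6640097846162399 46.099139154737756 tipz 138.1403233387977 F -0.9621340244281725 1.0663082942258557 0.8537932518849408
```

View pics/s13.png

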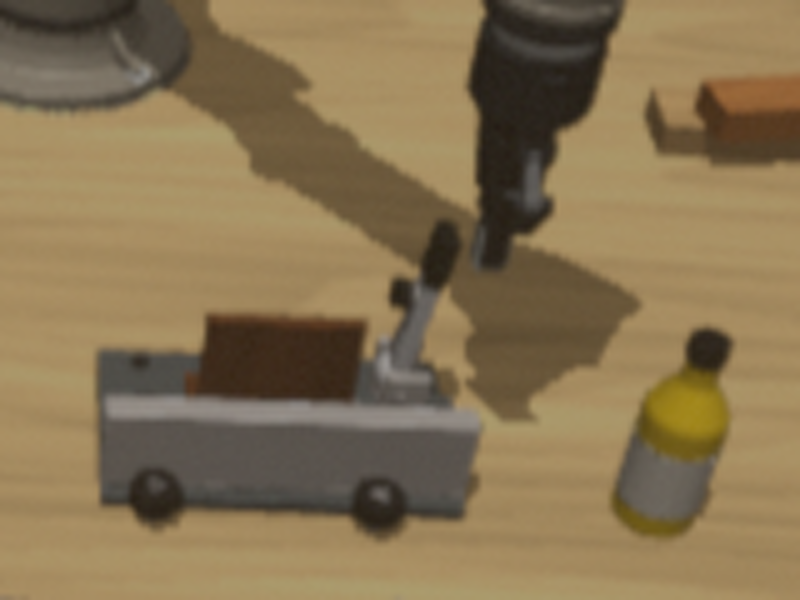

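View pics/w13.png

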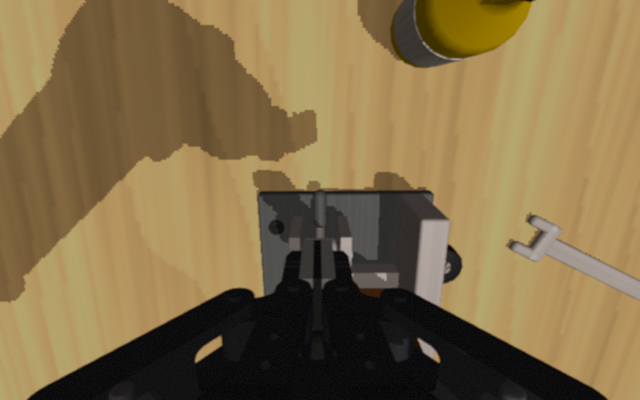

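>>> apply_moves(dp=[[-0.012,0.11,0],[-0.012,0.11,0],[0,0.11,-0.015],[0,0.11,-0.01],[0,0.11,0.03],[0,0.11,0.035]], twist=[[0,0,0],[0,0,0],[0,0,0],[0,0,0],[0,0,0],[0,0,0]], jaw=[255,255,255,255,255,255])

```text
clock: 23.45
tcp_pos: [0.4822, 0.2221, 0.3141]
orientation: [-3.124, -0.064, -0.017]
contact_force: [-0.7, 7.2, -2.2]
grip_width: -0.0001
```

```bash
python3 -c "
from plan import *
st();hrel();save('scene','s14',(330,140,490,260),5)
"
```

```text
t 23.45 q [ 0.0384  0.4443 -0.7284  1.9526  0.3756  0.8641 -0.8436] tcp [0.4822 0.2221 0.3141] gp [0.4838 0.2247 0.1591] 
x [0.9991 0.0411 0.0113] z [ 0.0106  0.0171 -0.9998] F [-0.6686  7.2367 -2.1784] M [ 1.661   0.1693 -0.0285] w -0.00011854612226972286
hinge-rel tcp mm -4.377296896715339 -30.57084877296935 tipz 141.09312792613537 F -0.370044570616133 7.258067928529735 -2.178440576614963
```

View pics/s14.png

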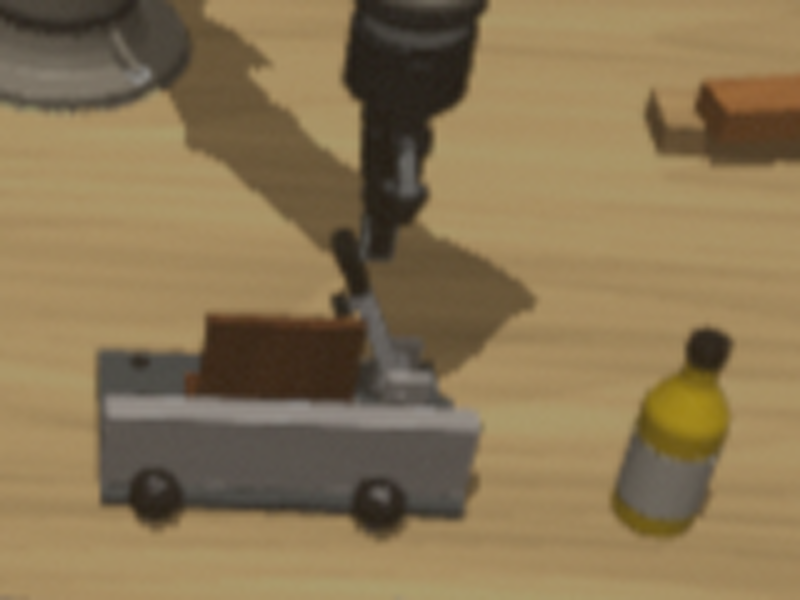

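>>> apply_moves(dp=[[0,0.117,0.08],[0,0.117,0.085],[0,0.08,0.09],[0,0.075,0.09]], twist=[[-0.003,-0.0015,0],[-0.003,-0.0015,0],[-0.003,-0.0015,0],[-0.002,-0.001,0]], jaw=[255,255,255,255])

```text
clock: 23.9
tcp_pos: [0.4851, 0.174, 0.2754]
orientation: [3.139, 0.064, 0.014]
contact_force: [0.1, 2.6, 1.7]
grip_width: 0.0
```

```bash
python3 -c "
from plan import *
st();hrel();save('scene','s15',(330,140,490,260),5)
"
```

```text
t 23.9 q [ 0.0871  0.4745 -0.6867  2.0134  0.4288  0.7905 -0.8113] tcp [0.4851 0.174  0.2754] gp [0.4865 0.1737 0.1204] 
x [0.9991 0.0408 0.0088] z [ 0.0089 -0.0018 -1.    ] F [0.1371 2.5929 1.7095] M [ 0.5379  0.0398 -0.0253] w 4.92356883373239e-06
hinge-rel tcp mm -3.418803724533254 -78.71730448691673 tipz 102.42415315596598 F 0.2437270068594507 2.5850715539813014 1.709531097062985
```

View pics/s15.png

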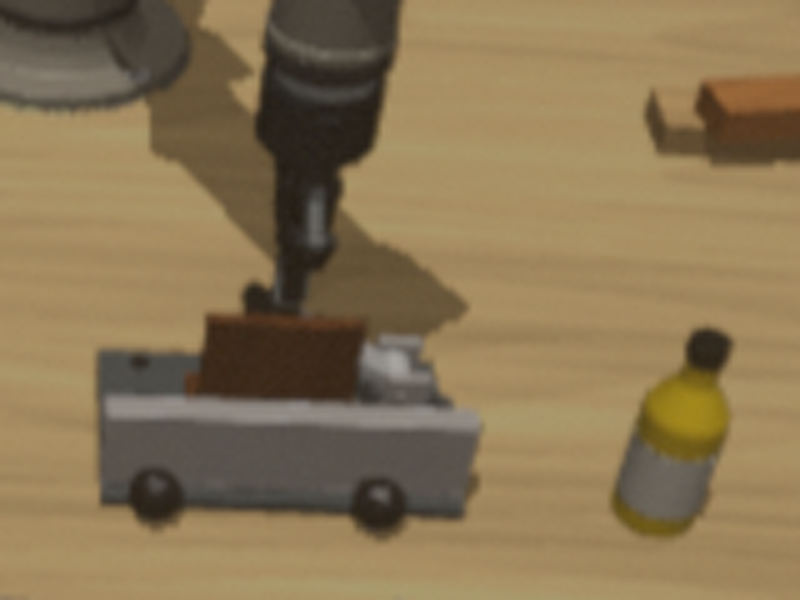

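>>> apply_moves(dp=[[-0.005,0.05,0.11],[0,0.05,0.11],[0,0.03,0.11],[0,0.02,0.07]], twist=[[0,-0.0015,0],[0,-0.0015,0],[0,-0.001,0],[0,0,0]], jaw=[255,255,255,255])

```text
clock: 24.35
tcp_pos: [0.4852, 0.1502, 0.2233]
orientation: [3.13, 0.057, -0.007]
contact_force: [-34.6, -9.1, 134.2]
grip_width: 0.0
```

```bash
python3 -c "
from plan import *
st();hrel()
"
```

```text
t 24.35 q [ 0.079   0.5459 -0.6283  2.0548  0.5036  0.7039 -0.8409] tcp [0.4852 0.1502 0.2233] gp [0.4845 0.1485 0.0684] 
x [ 0.9993  0.0362 -0.0048] z [-0.0044 -0.0108 -0.9999] F [-34.586   -9.1374 134.2269] M [-2.1926  8.1923 -0.075 ] w 3.5003289659117543e-05
hinge-rel tcp mm -4.331760746950426 -102.52691695223123 tipz 50.3457503970442 F -34.932942008299 -7.705417301680327 134.22694188855488
```

That press peaked at about 139 N on the force reading, above the 120 N limit. I'm backing off now and checking that nothing shifted.

>>> apply_moves(dp=[[0,0,-0.03],[0,0,-0.15],[0,0,-0.3],[0,0,-0.35],[0,0,-0.35],[0,0,0],[0,0,0]], twist=[[0,0,0],[0,0,0],[0,0,0],[0,0,0],[0,0,0],[0,0,0],[0,0,0]], jaw=[255,255,255,255,255,255,255])

```text
clock: 25.05
tcp_pos: [0.4855, 0.1518, 0.3649]
orientation: [3.127, 0.06, -0.019]
contact_force: [0.9, -0.6, -1.5]
grip_width: -0.0
```

```bash
python3 -c "
from plan import *
st();hrel();save('scene','s16',(330,140,490,260),5);save('wrist','w16')
"
```

```text
t 25.05 q [ 0.203   0.3466 -0.7584  1.9448  0.2931  0.9785 -0.6574] tcp [0.4855 0.1518 0.3649] gp [0.4837 0.1496 0.2099] 
x [ 0.9992  0.0385 -0.0123] z [-0.0118 -0.0141 -0.9998] F [ 0.9476 -0.5566 -1.4834] M [ 0.0114 -0.0311 -0.0049] w -1.8150078074794338e-05
hinge-rel tcp mm -3.94296185955136 -100.95519909971817 tipz 191.88607874031837 F 0.9238887725748303 -0.5951183691631512 -1.4834364055792126
```

View pics/s16.png

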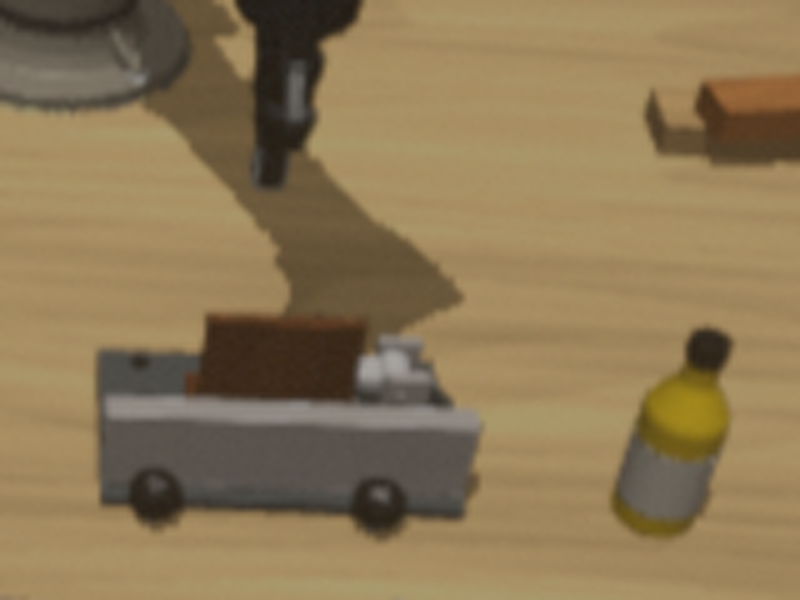

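View pics/w16.png

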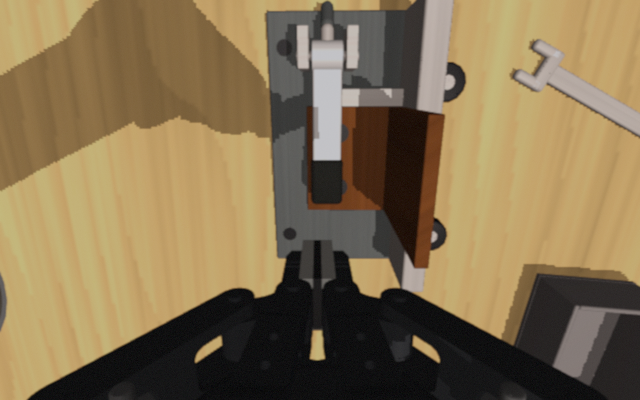

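Wrist view: the arm lies over the short leg, from its hinge at (328,50) to the paddle at (327,180), and looks shut. I'll measure the arm angle and the bracket pose.

```bash
python3 -c "
from plan import *
f=load('w16'); P,u,v=cloud(f)
m=(P[:,2]>.127)&(P[:,2]<.145)&(abs(P[:,0]-.55)<.03)&(u>400); s=P[m]; print('top',len(s),np.median(s[:,2]),cv2.minAreaRect(s[:,:2].astype(np.float32)*1000),'exp',fx(0,0,0))
for vv in range(70,205,15):
  k=(abs(u-327)<5)&(v==vv); q=P[k]; print(vv,np.median(q,0), 1000*((np.median(q,0)[:2]-H)@ey))
m=(P[:,2]>.017)&(P[:,2]<.028)&(u>303)&(u<395)&(v>105)&(v<212); s=P[m]; print('short',len(s),np.percentile(s[:,2],[2,50,98]),np.percentile(s[:,1],[.5,99.5]),np.percentile(s[:,0],[.5,99.5]))
"
```

```text
top 3198 0.13698655667717774 ((550.8176879882812, 165.28909301757812), (10.974325180053711, 100.05572509765625), 2.2752890586853027) exp [0.55096315 0.16543652 0.        ]
70 [0.48633849 0.24152766 0.04837077] -11.312270274074505
85 [0.48688883 0.23007282 0.04905161] -22.780056663570946
100 [0.48747636 0.21838072 0.04883877] -34.48644055235362
115 [0.48805507 0.20636941 0.04902326] -46.511389600504344
130 [0.48862197 0.19407185 0.04901359] -58.821862404385705
145 [0.48925484 0.1814451  0.04977719] -71.46396649299878
160 [0.49031215 0.16850639 0.04971917] -84.43523851105404
175 [0.4904732  0.15553876 0.05123894] -97.39849745449209
190 [0.49116583 0.14180451 0.0512586 ] -111.14962421938642
short 5412 [0.02080205 0.02231332 0.02426135] [0.11385769 0.21299487] [0.46987705 0.54718221]
```

```bash
python3 -c "
from plan import *
save('scene','s17')
print(r.hand_in())
"
```

```text
the job is handed in; nothing more can be done
None
```

View pics/s17.png

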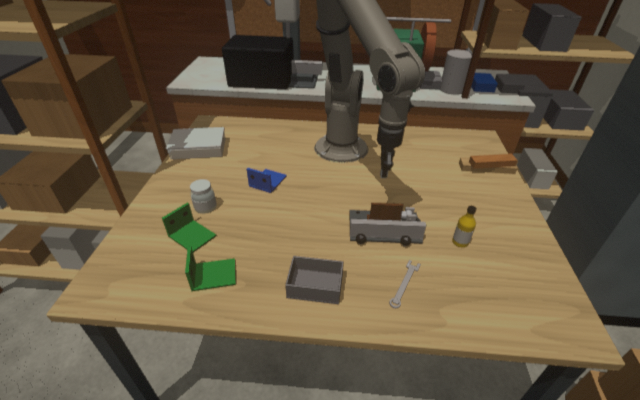

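The bracket is standing home in the fixture with the hold-down shut, but I broke the 120 N wrist-force limit while shutting it, so the attempt may be judged a failure.

**What I did:**
- I gripped the short leg, tilted the bracket about 70° and let it settle upright on its short leg.
- I re-gripped the long leg from above and lowered it into the fixture. I brought it against the fence and side stop at about 3 N each, then seated it at about 9 N and 5 N.
- I let go, then swung the hold-down over and pressed it shut with the closed fingertips.

**Last checks, all by camera:**
- **Bracket position:** the long leg's top is within about 0.2 mm of the home position I measured. Its yaw is 2.3–2.4°, matching the fence at 2.4°, and its top is at z = 137 mm.
- **Seating:** the short leg lies flat on the base.
- **Hold-down:** it measures about 1° short of level, or about 1.68 rad, which is the shut angle. It stayed there after the gripper left.
- **Other objects:** the bottle, jar, tub, wrench and the blue and green look-alikes look unmoved in the final picture. The robot was touching nothing at hand-in, about 25 s in.

**What went wrong:**
- **Over the limit:** at the end of the hold-down press I drove down too fast and the force reading reached about 139 N. I backed off at once, and the bracket and hold-down had not shifted.
- **Hard press on the base:** earlier, setting the bracket down, I briefly pressed it onto the base with about 44 N vertically. That was through the gripped part, before it reached the fence or stop.

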